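Assemble the nested glue pots on the warmer and click it on

TASK

Set up the cobbler's warmer: stand the large steel pot upright on the centre of the round plate, then stand the medium pot in it, then take the small pot from its sloping stand and stand it upright in the medium one, each let go and resting flat on the floor of the one around it. Last of all, turn the dial on the sloping console clockwise until it clicks over into its other position. Lower the pots into place rather than dropping them, and do not disturb the other things on the bench.

Things in the scene. Friction and masses are not known exactly. Their poses are not given: they have to be found in the camera images.
- pot_large: the largest and lowest plain steel pot, round, open on top: rim outer radius 75 mm, foot radius 68 mm, height 65 mm, wall 3 mm, floor 4 mm, about 420 g. Origin: centre of its underside; z out through the mouth, x to its only grip lug, an upright dark wooden block on the rim, 10 mm thick (radially), 34 mm wide, 28 mm above the rim. Stands upright on the bench.
- pot_large_lug (a point): grip point in the lug, 77 mm out along the pot's x and 83 mm up its z from the pot's origin (18 mm above the rim); axes as the pot's. Pinch across the lug's 10 mm thickness (along the pot's x).
- pot_medium: the middle plain steel pot, round, open on top: rim outer radius 59 mm, foot radius 53 mm, height 90 mm, wall 3 mm, floor 4 mm, about 320 g. Origin: centre of its underside; z out through the mouth, x to its only grip lug, an upright dark wooden block on the rim, 10 mm thick (radially), 34 mm wide, 28 mm above the rim. Stands upright on the bench.
- pot_medium_lug (a point): grip point in the lug, 61 mm out along the pot's x and 108 mm up its z from the pot's origin (18 mm above the rim); axes as the pot's. Pinch across the lug's 10 mm thickness (along the pot's x).
- pot_small: the narrowest and tallest plain steel pot, round, open on top: rim outer radius 44 mm, foot radius 40 mm, height 115 mm, wall 3 mm, floor 4 mm, about 220 g. Origin: centre of its underside; z out through the mouth, x to its only grip lug, an upright dark wooden block on the rim, 10 mm thick (radially), 34 mm wide, 28 mm above the rim. Starts on the stand, leaning 25 degrees, lug uphill.
- pot_small_lug (a point): grip point in the lug, 46 mm out along the pot's x and 133 mm up its z from the pot's origin (18 mm above the rim); axes as the pot's. Pinch across the lug's 10 mm thickness (along the pot's x).
- warmer: fixed grey bench warmer; base slab 22 mm high, x -95 to 95 mm, y -265 to 95 mm; origin on the bench below the centre of the round plate, z up. Console at y = -195 mm: 120 mm wide, 120 mm high, its upper face sloping 35 degrees down to -x, carrying the dial.
- plate (a point): centre of the top of the warmer's round dark steel plate, 80 mm radius, 30 mm above the bench; axes as the warmer's
- dial (a joint): angle of the dial (rad), 0 at off, growing as it turns clockwise seen from outside, end stop at 1.2 (69 degrees), which is on. A spring detent resists with about 0.1 N m up to its ridge at 0.6; beyond, the dial snaps over to 1.2 and stays
- dial_grip (a point): grip point on the dial's axis, in its black grip bar (62 mm long, 14 mm thick; the point is 13 mm below the bar's top, 29 mm above the dial's 60 mm wide disc and 42 mm above the console face). z is the dial's axis out of the sloping face (35 degrees from vertical), x along the bar, y across its thickness; turns with the dial
- stand: fixed wooden drip stand; origin on the bench under its middle, -x its low front. A board 130 mm long, 120 mm wide slopes up at 25 degrees to +x (its middle 65 mm, its top end about 93 mm high), with a lip 24 mm high along the low edge on which the small pot's foot rests
- jar: closed amber glass jar with black cap, 70 mm dia, 90 mm tall; origin under its centre
- hammer: hammer lying flat, 260 mm long, wooden handle; origin under its middle, x along the handle towards the head
- brush: brush lying flat, 200 mm long; origin under its middle, x towards the bristles
- spool: spool of blue thread standing up, 60 mm dia, 70 mm tall; origin under its centre
- tin: closed dark steel tin, 72 mm dia, 55 mm tall; origin under its centre
- last: wooden shoe last (foot form) lying on its sole, about 225 mm long, 80 mm tall; origin under its middle, x towards the toe
Mind the look-alikes: they are no part of the job. What is shaped like the pot_small but turquoise is not meant. Leave any yellow look-alike of the pot_medium alone.

How it is judged:
By the outcome, as a careful person would: the job done as asked, in the order asked, and still so for the second after the job is handed in, with the robot touching nothing.
It also fails if it takes over 72 s, if anything falls off the work surface, if the arm or the gripper's body presses on something with over 40 N, if the wrist force passes 120 N, or if a joint passes its speed limit or range.

ROBOT

A 6-joint arm with a two-finger parallel gripper is mounted at the origin on the work surface. World frame = base frame: x ahead of the robot, y to its left, z up, the work surface at z = 0. Lengths are in m, angles in degrees, forces in N, time in s.
With the tool pointing down it reaches from about 0.35 to 0.95 m from the base axis. Payload 17.4 kg.
Tool frame: the origin (TCP) lies midway between the tips of the shut fingers; the grasp point (between the pads) lies 19 mm behind it; z points along the fingers, y is the direction in which the jaws open and shut (so a half turn about z gives the same grasp; the last joint's range is limited). The gripper opens to 93 mm and grips with 3 to 60 N. Pads are 15 mm wide; open, the fingers measure 128 mm over their backs; the gripper's body (75 mm by 188 mm) begins 65 mm behind the grasp point.
Start: joints at [-75.218, 6.646, 82.598, -0, 90.757, -2.166], TCP at [0.197, -0.646, 0.219] pointing down, gripper open.
Joint ranges: [-162.19, 162.19], [-47.58, 125.68], [4.15, 143.07], [-65.23, 245.23], [0.69, 171.88], [-170.13, 170.13]. Speed limits (degrees/s): [108.29, 108.29, 127.2, 180, 180, 180].

INTERFACE

Orientations are given as a 3x3 rotation matrix whose columns are the frame's x, y, z axes.
In Python, from cell import get_obs, get_image, camera_model, close_job gives the robot as it stands.
- The arm moves only by the tool move_arm, never from a script. Its argument "commands" is a list of rows, each an object of numbers: "hand": the gripper command: -1 is shut, 1 is fully open, values between are in proportion; "x", "y", "z": the shift along the tool's x, y, z as a fraction of full scale; "rx", "ry", "rz": the turn, a rotation vector about the tool's x, y, z as a fraction of full scale. In form: [{"hand": .., "x": .., "y": .., "z": .., "rx": .., "ry": .., "rz": ..}, ...]. A call has 1 to 20 rows; each row is the pose to reach, as a shift and turn from the pose measured when the call began, along the tool's axes at that moment, turning the shorter way round; what a row does not reach only later rows make up. Full scale, the value 1, is 150 mm for a shift and 360 degrees for a turn. A row lasts 1/10 s, in which the tool goes at most 50 mm and 8.59 degrees, less where a joint would pass 70% of its speed; a pose out of reach is approached as far as the arm can. A call with a number of a shift or a turn outside -1 to 1 is refused whole. A call with a gripper value outside its range is refused whole. The fingers move at their own pace and stop on an object; "force" is the grip in N (left out, the last holds). Time passes only in rows, so rows that repeat a pose let the fingers close. It gives the time, the measured TCP pose, the force and the opening at its end, in the units of the state.
- get_obs(): the state, without advancing time (a new reading comes with each control period).
- get_image(name): name is "scene" or "top"; returns the picture (420x560x3 uint8, red, green, blue); there is no depth.
- camera_model(name): a dict with "camera_matrix" (3x3 intrinsics, pixels), "cam_to_world" (4x4, takes a point from camera to world coordinates). Camera axes: x right, y down, z forward; pixel columns grow to the right and rows downward; lengths in m; the calibration is good to about 2 mm. A picture is of the moment at which its call begins. camera_model takes no time and is no camera call.
- close_job(): hands the job in, once; it reports no verdict.
The state is a dict: "clock": time; "joint_positions": joint angles; "qd": joint speeds; "joint_torque": joint torques, N m; "ee_pos": TCP position; "eef_rot": TCP orientation; "ft_force": force on the tool from outside, world axes, zero at the start; "ft_torque": the same for the moment, N m; "finger_gap": opening from 0.0 (shut) to 1.0 (fully open).
Only numpy, scipy, OpenCV 4.12 (cv2) and the standard library are available. Lean on these libraries where they do the work, as an engineer would, in place of code of your own. Each camera call takes 0.05 s, during which the arm holds its last target. There are 200 camera calls.

## Working session

There is one attempt and no reset: what is moved stays moved. The work goes in short steps, Python scripts to look and compute and a tool call to move; the robot and the scene stay as the last step left them, time stands still between calls to the robot, and variables do not carry over. Pictures are saved under pics/ and viewed, about 8 in all and at most 12, crops included, and the job is handed in when it is done.

Besides the shell and the picture viewer there is one more tool, called after "Request:" by a JSON object that holds its "op" and its "data", one argument or row to a line. move_arm: Moves the arm, as the interface text tells. Its arguments: {"type":"object","properties":{"commands":{"type":"array","items":{"type":"object","properties":{"hand":{"type":"number"},"x":{"type":"number"},"y":{"type":"number"},"z":{"type":"number"},"rx":{"type":"number"},"ry":{"type":"number"},"rz":{"type":"number"}}}},"force":{"type":"number"}},"required":["commands"]}

```bash
ls; mkdir -p pics; python3 - <<'E'
from cell import *
import cv2,json
for n in("scene","top"):
    im=get_image(n); cv2.imwrite(f"pics/{n}0.png",im[:,:,::-1])
    m=camera_model(n); print(n,m["camera_matrix"],m["cam_to_world"])
o=get_obs();print(o)
E
```

```text
pics
scene [[474.59627075   0.         278.68206645]
 [  0.         474.59627075 208.49458808]
 [  0.           0.           1.        ]] [[-0.62906918  0.54167198 -0.55755128  1.23835941]
 [ 0.77721366  0.42487193 -0.46413658  0.64252495]
 [-0.01452189 -0.72531049 -0.6882687   1.06875666]
 [ 0.          0.          0.          1.        ]]
top [[451.56309659   0.         276.68573245]
 [  0.         451.56309659 205.39710053]
 [  0.           0.           1.        ]] [[ 1.68799882e-02 -9.93705867e-01  1.10741664e-01  3.68308842e-01]
 [-9.99857287e-01 -1.68521729e-02  1.18723253e-03  2.25915576e-02]
 [ 6.86477739e-04 -1.10745900e-01 -9.93848517e-01  1.54457653e+00]
 [ 0.00000000e+00  0.00000000e+00  0.00000000e+00  1.00000000e+00]]
{'clock': 0.1, 'joint_positions': array([-7.52181638e+01,  6.67438493e+00,  8.26324916e+01, -1.39294467e-03,
        9.07572919e+01, -2.16797751e+00]), 'qd': array([ 0.0534624 , -0.02307563, -0.02973547, -0.06440772,  0.00400725,
        0.01148884]), 'joint_torque': array([ 2.00063434e-03, -7.22895956e+01, -6.23865151e+01,  7.80985854e-02,
        2.27367209e-02, -8.88253498e-05]), 'ee_pos': array([ 0.19669703, -0.64550851,  0.21793739]), 'eef_rot': array([[ 9.56560575e-01,  2.91533482e-01, -3.09248076e-04],
       [ 2.91533645e-01, -9.56559969e-01,  1.07668248e-03],
       [ 1.80746620e-05, -1.12006823e-03, -9.99999373e-01]]), 'ft_force': array([-0.11733338, -0.60239798, -0.78494224]), 'ft_torque': array([-0.03254586,  0.04040019, -0.02808531]), 'finger_gap': 0.9987474311778308}
```

View pics/scene0.png

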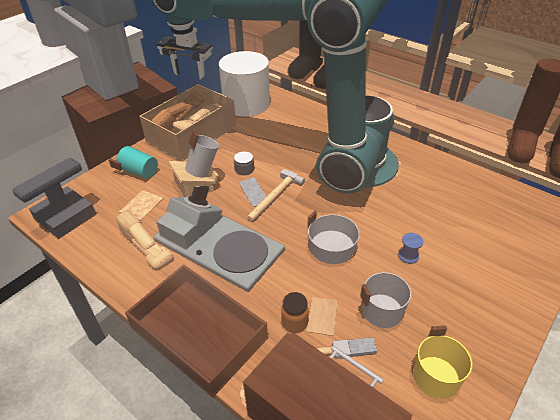

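View pics/top0.png

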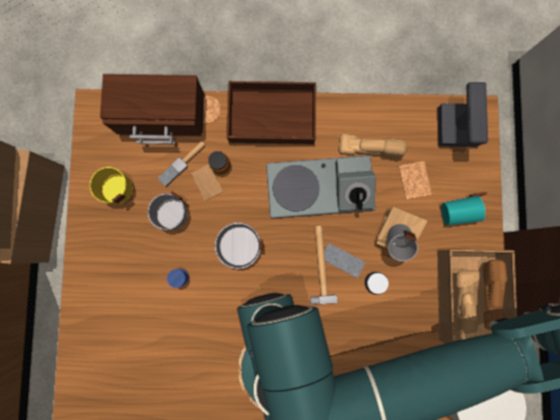

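```bash
cat >u.py <<'E'
import cv2,numpy as np
from cell import *
def mosaic(tiles,name,ims):
    out=[]
    for cam,cx,cy,w in tiles:
        h=w*3/4; s=266/w
        M=np.float32([[s,0,133-s*cx],[0,s,100-s*cy]])
        t=cv2.warpAffine(ims[cam],M,(266,200),flags=cv2.INTER_CUBIC)
        cv2.putText(t,f"{cx-w//2},{cy-int(h/2)} x{s:.2f}",(2,10),0,.35,(0,255,255),1); out.append(t)
    cv2.imwrite(name,np.vstack([np.hstack(out[i:i+3]) for i in range(0,len(out),3)]))
cams={n:camera_model(n) for n in("scene","top")}
def ray(cam,uv):
    m=cams[cam];uv=np.atleast_2d(np.float64(uv))
    d=np.c_[uv,np.ones(len(uv))]@np.linalg.inv(m["camera_matrix"]).T@m["cam_to_world"][:3,:3].T
    return m["cam_to_world"][:3,3],d
def onplane(cam,uv,z):
    o,d=ray(cam,uv); return o+d*((z-o[2])/d[:,2])[:,None]
def proj(cam,p):
    m=cams[cam];p=np.atleast_2d(p);q=(p-m["cam_to_world"][:3,3])@m["cam_to_world"][:3,:3]@m["camera_matrix"].T
    return q[:,:2]/q[:,2:]
def tri(uv1,uv2):
    a,d=ray("scene",uv1);b,e=ray("top",uv2);A=[];r=[]
    for o,v in((a,d[0]),(b,e[0])):
        v=v/np.linalg.norm(v);P=np.eye(3)-np.outer(v,v);A.append(P);r.append(P@o)
    x=np.linalg.lstsq(np.vstack(A),np.hstack(r),rcond=None)[0]
    return x,np.linalg.norm(np.vstack(A)@x-np.hstack(r))
E
python3 - <<'E'
from u import *
ims={n:cv2.imread(f"pics/{n}0.png") for n in("scene","top")}
mosaic([("top",238,246,72),("top",168,212,72),("top",402,235,72),("scene",333,236,80),("scene",384,298,80),("scene",198,162,88),("top",320,188,130),("scene",222,235,140),("top",357,190,60)],"pics/m1.png",ims)
E
```

```text
(no output)
```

View pics/m1.png

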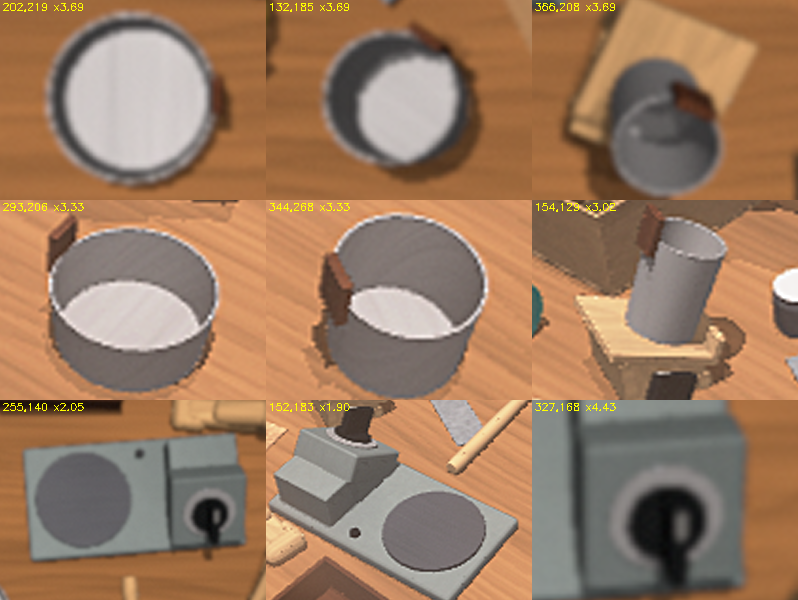

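```bash
cat >m.py <<'E'
from u import *
from scipy.optimize import least_squares
from scipy.ndimage import map_coordinates
ims={n:cv2.imread(f"pics/{n}0.png") for n in("scene","top")}
def edges(cam,c,R,z,ch,sign,span=.012):
    im=ims[cam].astype(np.float32)
    hsv=cv2.cvtColor(im/255,cv2.COLOR_BGR2HSV); f=hsv[...,1] if ch=="s" else im.mean(2)
    P=[]
    rr=np.arange(R-span,R+span,.0005)
    for a in np.arange(0,2*np.pi,np.pi/60):
        w=np.c_[c[0]+rr*np.cos(a),c[1]+rr*np.sin(a),0*rr+z]
        uv=proj(cam,w); v=map_coordinates(f,[uv[:,1],uv[:,0]],order=1)
        g=np.convolve(v,[1]*5+[-1]*5,"same")*sign; i=np.argmax(g[6:-6])+6
        P.append(w[i,:2])
    return np.array(P)
def circ(cam,c,R,z,ch,sign):
    for k in range(4):
        P=edges(cam,c,R,z,ch,sign,[.02,.014,.01,.008][k])
        s=least_squares(lambda q:np.hypot(*(P-q).T)-R,c,loss="cauchy",f_scale=.0012)
        c=s.x
    r=np.hypot(*(P-c).T)-R
    return c,np.median(abs(r)),(abs(r)<.002).mean()
def lug(cam,u,v,h):
    im=ims[cam];t=im[v-h:v+h,u-h:u+h]; b,g,r=[t[...,i].astype(int) for i in range(3)]
    m=(r<135)&(r>b+25)&(g<75)
    n,l,st,ce=cv2.connectedComponentsWithStats(m.astype(np.uint8))
    i=1+np.argmax(st[1:,4]);return ce[i]+[u-h,v-h],st[i,4]
T=lambda i,j,u0,v0,s:(u0+(i)/s,v0+(j)/s)
if __name__=="__main__":
    for n,uvT,uvS,R,z in(("L",(237.5,245.5),(333,293/1-50),.075,.065),("M",(168,211.5),(384,291),.059,.090)):
        for cam,uv in(("top",uvT),("scene",(333,236-8) if n=="L" else (388,291))):
            c0=onplane(cam,uv,z)[0,:2]
            print(n,cam,c0,circ(cam,c0,R,z,"s",-1 if 0 else -1))
    for cam,uv in(("top",(296,188)),("scene",(241,252))):
        c0=onplane(cam,uv,.03)[0,:2]; print("plate",cam,c0,circ(cam,c0,.08,.03,"v",-1))
    for n,a,b in(("L",(261,245),(312,218)),("M",(177,195),(368,294)),("S",(409,236),(193,140))):
        ta,na=lug("top",*a,8);sc,ns=lug("scene",*b,10); print("lug",n,ta,na,sc,ns,tri(sc,ta))
    # small
    t=np.array([(612,140),(618,120),(640,187),(665,193),(695,183),(720,140),(714,120)],float)-[532,0]
    t=t/(266/72)+[402-36,235-27]
    s=np.array([(665,222),(690,218),(715,228),(727,243),(718,258),(700,262),(675,252),(664,238)],float)-[532,200]
    s=s/(266/88)+[198-44,162-33]
    def res(q):
        c=q[:3];az=q[3];th=np.radians(25)
        n=np.array([-np.sin(th)*np.cos(az),-np.sin(th)*np.sin(az),np.cos(th)])
        o=[]
        for cam,p in(("top",t),("scene",s)):
            C,d=ray(cam,p);X=C+d*(((c-C)@n)/(d@n))[:,None];o.append(np.linalg.norm(X-c,axis=1)-.044)
        return np.hstack(o)
    c0,_=tri(s.mean(0),t.mean(0))
    for a in(0,-20,-50):
        r=least_squares(res,[*c0,np.radians(a)],loss="soft_l1",f_scale=.002);print("S",r.x[:3],np.degrees(r.x[3]),(r.fun*1000).round(1))
E
python3 m.py
```

```text
L top [0.39930352 0.15003307] (array([0.39022945, 0.1403885 ]), np.float64(0.0024648621818588665), np.float64(0.4166666666666667))
L scene [0.39143167 0.14364235] (array([0.39604701, 0.14932974]), np.float64(0.0018786056812844162), np.float64(0.55))
M top [0.50455815 0.37562099] (array([0.49778711, 0.36114304]), np.float64(0.0030572459088341504), np.float64(0.3))
M scene [0.5102693  0.38966423] (array([0.51520955, 0.38728295]), np.float64(0.001568252552390903), np.float64(0.5833333333333334))
plate top [ 0.59750754 -0.04005369] (array([ 0.60922851, -0.02354515]), np.float64(0.0037874833785019324), np.float64(0.31666666666666665))
plate scene [ 0.60712726 -0.02860929] (array([ 0.60784943, -0.03829357]), np.float64(0.001884541330372816), np.float64(0.5333333333333333))
lug L [261.84 246.72] 50 [311.30612245 219.14285714] 49 (array([0.39715964, 0.07006734, 0.06099496]), np.float64(0.000990506602368959))
lug M [177.5  196.35] 40 [364.53191489 296.29787234] 94 (array([0.55533836, 0.34914925, 0.08166097]), np.float64(0.0005926506231986725))
lug S [409.91428571 235.67142857] 70 [192.87640449 139.70786517] 89 (array([ 0.43566151, -0.38070201,  0.17682218]), np.float64(0.000572052797958469))
S [ 0.40090618 -0.35945563  0.16080706] -31.817742356747043 [ -2.3  -1.8  -1.5  -1.2  -2.4   0.6   1.1 -12.1  -1.1   3.8   1.   -1.6
   4.4  -0.1 -10.9]
S [ 0.40090618 -0.35945563  0.16080707] -31.81773465328299 [ -2.3  -1.8  -1.5  -1.2  -2.4   0.6   1.1 -12.1  -1.1   3.8   1.   -1.6
   4.4  -0.1 -10.9]
S [ 0.40090619 -0.35945564  0.16080706] -31.81774036134096 [ -2.3  -1.8  -1.5  -1.2  -2.4   0.6   1.1 -12.1  -1.1   3.8   1.   -1.6
   4.4  -0.1 -10.9]
```

```bash
sed -i 's/"s",-1 if 0 else -1/"s",1/; s/"v",-1/"v",1/; s/(665,222),(690,218)/(690,218)/; s/,(675,252),(664,238)\]/,(675,252)]/' m.py; python3 m.py; python3 - <<'E'
from u import *
im={n:cv2.imread(f"pics/{n}0.png") for n in("scene","top")}
# warmer mask: greenish grey
for n,(a,b,c,d) in(("top",(262,150,382,222)),("scene",(150,190,290,290))):
    t=cv2.cvtColor(im[n],cv2.COLOR_BGR2HSV);m=np.zeros(t.shape[:2],np.uint8)
    B,G,R=[im[n][...,i].astype(int) for i in range(3)]
    k=(R<=G+12)&(B+15>G); m[b:d,a:c]=k[b:d,a:c]
    m=cv2.morphologyEx(m,cv2.MORPH_CLOSE,np.ones((5,5)))
    cs,_=cv2.findContours(m,0,2);q=max(cs,key=cv2.contourArea);h=cv2.approxPolyDP(cv2.convexHull(q),2.5,True)[:,0]
    print(n,h.tolist(),onplane(n,h,.022).round(3)[:,:2].tolist())
E
python3 - <<'E'
import sys;sys.path.insert(0,'.')
from u import *
ims={n:cv2.imread(f"pics/{n}0.png") for n in("scene","top")}
mosaic([("top",402,242,44),("scene",204,160,50),("top",357,192,40),("scene",200,205,70),("top",400,228,64),("scene",200,180,80)],"pics/m2.png",ims)
E
```

```text
L top [0.39930352 0.15003307] (array([0.40109357, 0.15146101]), np.float64(0.0014748593651064124), np.float64(0.7))
L scene [0.39143167 0.14364235] (array([0.40443178, 0.15298023]), np.float64(0.0005038596675074197), np.float64(0.9333333333333333))
M top [0.50455815 0.37562099] (array([0.50376488, 0.38218761]), np.float64(0.0016002241958887192), np.float64(0.55))
M scene [0.5102693  0.38966423] (array([0.50944794, 0.38618768]), np.float64(0.0004989986013366546), np.float64(0.8666666666666667))
plate top [ 0.59750754 -0.04005369] (array([ 0.59853371, -0.03820401]), np.float64(0.0005399368763877171), np.float64(0.9833333333333333))
plate scene [ 0.60712726 -0.02860929] (array([ 0.60538676, -0.03336721]), np.float64(0.0009928849392115621), np.float64(0.7166666666666667))
lug L [261.84 246.72] 50 [311.30612245 219.14285714] 49 (array([0.39715964, 0.07006734, 0.06099496]), np.float64(0.000990506602368959))
lug M [177.5  196.35] 40 [364.53191489 296.29787234] 94 (array([0.55533836, 0.34914925, 0.08166097]), np.float64(0.0005926506231986725))
lug S [409.91428571 235.67142857] 70 [192.876404
[... 162 characters left out ...]
[-1.7 -1.8 -0.6 -0.5 -2.2 -0.1  0.2 -2.1  3.8  1.9 -1.   4.1 -0.9]
S [ 0.40166852 -0.35989609  0.16150393] -33.11461562448883 [-1.7 -1.8 -0.6 -0.5 -2.2 -0.1  0.2 -2.1  3.8  1.9 -1.   4.1 -0.9]
S [ 0.40166852 -0.35989609  0.16150393] -33.11464372800723 [-1.7 -1.8 -0.6 -0.5 -2.2 -0.1  0.2 -2.1  3.8  1.9 -1.   4.1 -0.9]
top [[369, 156], [374, 175], [373, 209], [271, 217], [267, 164]] [[0.714, -0.29], [0.648, -0.306], [0.531, -0.302], [0.498, 0.043], [0.68, 0.06]]
scene [[171, 198], [194, 190], [207, 190], [284, 248], [254, 284], [244, 289], [154, 237], [157, 221]] [[0.571, -0.374], [0.496, -0.344], [0.469, -0.309], [0.512, 0.055], [0.666, 0.073], [0.696, 0.063], [0.721, -0.282], [0.67, -0.328]]
```

View pics/m2.png

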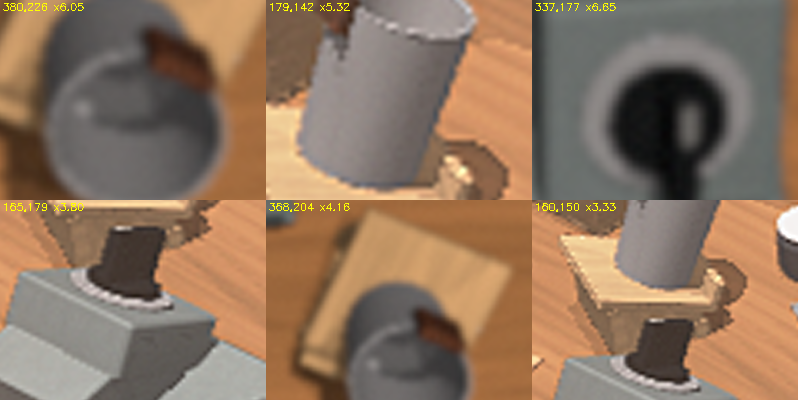

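```bash
cat >plan.py <<'E'
from u import *
from scipy.spatial.transform import Rotation as Ro
def down(az): # tool z down, y at azimuth az
    a=np.radians(az);y=np.array([np.cos(a),np.sin(a),0]);z=np.array([0,0,-1.]);return np.c_[np.cross(y,z),y,z]
def plan(wps,start=None):
    "wps: (pos,R). prints tool shift/turn fractions for each call; splits over-long ones"
    if start is None: o=get_obs();p,R=o["ee_pos"],o["eef_rot"]
    else: p,R=start
    for q,Q in wps:
        q=np.array(q,float);s=R.T@(q-p);n=int(np.ceil(abs(s).max()/.149))
        w=(Ro.from_matrix(R).inv()*Ro.from_matrix(Q)).as_rotvec(degrees=True)
        for i in range(n if n else 1):
            # translate n pieces; the whole turn goes in the first
            s=R.T@((q-p)/(n-i if n else 1)); p=p+R@s; t=w/360 if i==0 else w*0
            if i==0: R=Q
            print("xyz",(s/.15).round(3),"r",t.round(4),"-> ",p.round(3),f"d={np.linalg.norm(s)*1000:.0f}mm {np.linalg.norm(t)*360:.0f}deg")
E
python3 - <<'E'
from m import *
from plan import *
cen={"L":{"top":(.4011,.1515),"scene":(.4044,.1530)},"M":{"top":(.506,.385),"scene":(.5094,.3862)}}
for n,a,b,z in(("L",(261,245),(312,218),.081),("M",(177,195),(368,294),.106)):
    for cam,p,h in(("top",a,8),("scene",b,10)):
        q=onplane(cam,lug(cam,*p,h)[0],z)[0,:2]-cen[n][cam];print(n,cam,np.degrees(np.arctan2(q[1],q[0])),np.hypot(*q))
q=onplane("top",[(391.8,205.9),(427.1,220.3)],.093);print("stand top edge",q);e=q[1]-q[0];print("az uphill",np.degrees(np.arctan2(e[1],e[0]))+90, np.hypot(*e[:2]))
q2=onplane("top",[(376.2,242.5)],.037);print(q2)
q=onplane("scene",(160+np.array([30,75])/3.33,150+np.array([38,103])/3.33),.09);print(q)
for cam,p,h in(("top",(409,236),8),("scene",(193,140),10)): print("S lug",cam,onplane(cam,lug(cam,*p,h)[0],.195))
rt=onplane("top",[(357.2,193.5)],.095);rs=onplane("scene",[(197.1,202.2)],.095);print("dial",rt,rs,tri((197.1,202.2),(357.2,193.5)))
plan([((.32,-.40,.26),down(-80)),((.40,.07,.20),down(-88))])
E
```

```text
L top -93.31909035317652 0.08164457515746908
L scene -82.21361054331659 0.07279519795277624
M top -41.88126389103322 0.062374195006842804
M scene -25.24854431566167 0.06913343864027867
stand top edge [[ 0.53473106 -0.34800004  0.093     ]
 [ 0.48994734 -0.46125764  0.093     ]]
az uphill -21.57456989710859 0.12179025228244139
[[ 0.41763945 -0.30896708  0.037     ]]
[[ 0.5681414  -0.36925677  0.09      ]
 [ 0.57793444 -0.3945753   0.09      ]]
S lug top [[ 0.43450283 -0.37502559  0.195     ]]
S lug scene [[ 0.45219048 -0.36024525  0.195     ]]
dial [[ 0.5730328  -0.23584373  0.095     ]] [[ 0.58079015 -0.22641867  0.095     ]] (array([ 0.57391741, -0.23703441,  0.08411584]), np.float64(0.0013707887948082235))
xyz [ 0.632 -0.663 -0.139] r [-0.0002  0.      0.0193] ->  [ 0.258 -0.523  0.239] d=139mm 7deg
xyz [ 0.547 -0.735 -0.14 ] r [-0.  0.  0.] ->  [ 0.32 -0.4   0.26] d=139mm 0deg
xyz [ 0.267 -0.748  0.1  ] r [0.     0.     0.0222] ->  [ 0.34  -0.283  0.245] d=120mm 8deg
xyz [ 0.161 -0.778  0.1  ] r [0. 0. 0.] ->  [ 0.36  -0.165  0.23 ] d=120mm 0deg
xyz [ 0.161 -0.778  0.1  ] r [0. 0. 0.] ->  [ 0.38  -0.047  0.215] d=120mm 0deg
xyz [ 0.161 -0.778  0.1  ] r [0. 0. 0.] ->  [0.4  0.07 0.2 ] d=120mm 0deg
```

```bash
python3 - <<'E'
from u import *
for n,cam,a,z in(("L","scene",[(308,218),(315.8,212)],.093),("M","scene",[(360.8,284.5),(369.8,294.4)],.118),("M","top",[(132+144/3.69,185+25/3.69),(132+182/3.69,185+50/3.69)],.118)):
    q=onplane(cam,a,z);e=q[1]-q[0];print(n,cam,q[:,:2],q.mean(0)[:2],np.hypot(*e[:2]),np.degrees(np.arctan2(e[1],e[0])))
E
```

```text
L scene [[0.42640422 0.07731629]
 [0.39182888 0.08044665]] [0.40911655 0.07888147] 0.03471675673962261 174.82669240892963
M scene [[0.55540007 0.33428235]
 [0.56746563 0.36734369]] [0.56143285 0.35081302] 0.03519418098568923 69.95072603490259
M top [[0.56525735 0.36193439]
 [0.54405031 0.32822701]] [0.55465383 0.3450807 ] 0.039823692296907104 -122.17609275736122
```

Request:
{"op": "move_arm", "data": {
  "commands": [
    {"hand": 1,"x": 0.2,"y": -0.2,"z": -0.1},
    {"hand": 1,"x": 0.4,"y": -0.4,"z": -0.139,"rz": 0.0193},
    {"hand": 1,"x": 0.632,"y": -0.663,"z": -0.139,"rz": 0.0193},
    {"hand": 1,"x": 0.632,"y": -0.663,"z": -0.139,"rz": 0.0193}
  ],
  "force": 30
}}

```text
$.commands[0]: bad value
```

Request:
{"op": "move_arm", "data": {
  "commands": [
    {"hand": 1,"x": 0.3,"y": -0.35,"z": -0.07},
    {"hand": 1,"x": 0.547,"y": -0.735,"z": -0.14},
    {"hand": 1,"x": 0.547,"y": -0.735,"z": -0.14},
    {"hand": 1,"x": 0.547,"y": -0.735,"z": -0.14}
  ]
}}

```text
$.commands[0]: bad value
```

Request:
{"op": "move_arm", "data": {
  "commands": [
    {"hand": 1,"x": 0.1,"y": -0.3,"z": 0.0},
    {"hand": 1,"x": 0.2,"y": -0.6,"z": 0.0},
    {"hand": 1,"x": 0.27,"y": -0.9,"z": 0.0,"rz": 0.02},
    {"hand": 1,"x": 0.27,"y": -0.9,"z": 0.0,"rz": 0.02}
  ]
}}

```text
$.commands[0]: bad value
```

Request:
{"op": "move_arm", "data": {
  "commands": [
    {"hand": 1,"x": 0.2,"y": -0.2,"z": -0.1,"rx": 0,"ry": 0,"rz": 0},
    {"hand": 1,"x": 0.4,"y": -0.4,"z": -0.139,"rx": 0,"ry": 0,"rz": 0.0193},
    {"hand": 1,"x": 0.632,"y": -0.663,"z": -0.139,"rx": 0,"ry": 0,"rz": 0.0193},
    {"hand": 1,"x": 0.632,"y": -0.663,"z": -0.139,"rx": 0,"ry": 0,"rz": 0.0193}
  ],
  "force": 30
}}

```text
clock: 0.5
ee_pos: [0.2602, -0.5194, 0.2396]
eef_rot: [[0.984, 0.176, 0.001], [0.176, -0.984, 0.001], [0.001, -0.001, -1.0]]
ft_force: [-0.5, -0.1, 0.4]
finger_gap: 0.999
```

Request:
{"op": "move_arm", "data": {
  "commands": [
    {"hand": 1,"x": 0.3,"y": -0.35,"z": -0.07,"rx": 0,"ry": 0,"rz": 0},
    {"hand": 1,"x": 0.547,"y": -0.735,"z": -0.14,"rx": 0,"ry": 0,"rz": 0},
    {"hand": 1,"x": 0.547,"y": -0.735,"z": -0.14,"rx": 0,"ry": 0,"rz": 0},
    {"hand": 1,"x": 0.547,"y": -0.735,"z": -0.14,"rx": 0,"ry": 0,"rz": 0}
  ]
}}

```text
clock: 0.9
ee_pos: [0.3231, -0.3937, 0.2621]
eef_rot: [[0.984, 0.179, 0.002], [0.179, -0.984, -0.0], [0.002, 0.001, -1.0]]
ft_force: [0.2, 0.0, 0.1]
finger_gap: 1.002
```

Request:
{"op": "move_arm", "data": {
  "commands": [
    {"hand": 1,"x": 0.1,"y": -0.3,"z": 0,"rx": 0,"ry": 0,"rz": 0},
    {"hand": 1,"x": 0.2,"y": -0.6,"z": 0,"rx": 0,"ry": 0,"rz": 0},
    {"hand": 1,"x": 0.27,"y": -0.9,"z": 0,"rx": 0,"ry": 0,"rz": 0.02},
    {"hand": 1,"x": 0.27,"y": -0.9,"z": 0,"rx": 0,"ry": 0,"rz": 0.02}
  ]
}}

```text
clock: 1.3
ee_pos: [0.3389, -0.2507, 0.2625]
eef_rot: [[0.999, 0.051, 0.004], [0.051, -0.999, -0.001], [0.003, 0.001, -1.0]]
ft_force: [0.4, -1.1, 0.1]
finger_gap: 0.998
```

```bash
python3 - <<'E'
from plan import *
im={n:get_image(n)[:,:,::-1].copy() for n in("scene","top")}
for n in im: cv2.imwrite(f"pics/{n}1.png",im[n])
o=get_obs();print(o["clock"],o["ee_pos"],o["joint_positions"])
plan([((.39,.05,.20),down(-89)),((.404,.075,.13),down(-89)),((.404,.075,.069),down(-89))])
E
```

```text
1.4 [ 0.3388187  -0.2536474   0.26222001] [-4.03095726e+01 -2.63208553e+01  1.07476908e+02  5.10325112e-02
  9.86831521e+01  4.64140119e+01]
xyz [ 0.152 -0.667  0.138] r [ 0.0002 -0.0004  0.0063] ->  [ 0.356 -0.152  0.241] d=105mm 2deg
xyz [ 0.125 -0.673  0.138] r [ 0. -0.  0.] ->  [ 0.373 -0.051  0.221] d=105mm 0deg
xyz [ 0.125 -0.673  0.138] r [ 0. -0.  0.] ->  [0.39 0.05 0.2 ] d=105mm 0deg
xyz [ 0.096 -0.165  0.467] r [0. 0. 0.] ->  [0.404 0.075 0.13 ] d=76mm 0deg
xyz [0.    0.    0.407] r [0. 0. 0.] ->  [0.404 0.075 0.069] d=61mm 0deg
```

Request:
{"op": "move_arm", "data": {
  "commands": [
    {"hand": 1,"x": 0.15,"y": -0.33,"z": 0.07,"rx": 0,"ry": 0,"rz": 0.0063},
    {"hand": 1,"x": 0.2,"y": -0.66,"z": 0.14,"rx": 0,"ry": 0,"rz": 0.0063},
    {"hand": 1,"x": 0.25,"y": -0.98,"z": 0.14,"rx": 0,"ry": 0,"rz": 0.0063},
    {"hand": 1,"x": 0.25,"y": -0.98,"z": 0.14,"rx": 0,"ry": 0,"rz": 0.0063}
  ]
}}

```text
clock: 1.8
ee_pos: [0.3684, -0.102, 0.2407]
eef_rot: [[1.0, 0.023, 0.002], [0.023, -1.0, -0.0], [0.002, 0.0, -1.0]]
ft_force: [0.1, -0.6, -0.3]
finger_gap: 1.003
```

Request:
{"op": "move_arm", "data": {
  "commands": [
    {"hand": 1,"x": 0.06,"y": -0.33,"z": 0.05,"rx": 0,"ry": 0,"rz": 0},
    {"hand": 1,"x": 0.12,"y": -0.66,"z": 0.1,"rx": 0,"ry": 0,"rz": 0},
    {"hand": 1,"x": 0.17,"y": -0.98,"z": 0.2,"rx": 0,"ry": 0,"rz": 0},
    {"hand": 1,"x": 0.17,"y": -0.98,"z": 0.2,"rx": 0,"ry": 0,"rz": 0}
  ]
}}

```text
clock: 2.2
ee_pos: [0.391, 0.0482, 0.209]
eef_rot: [[1.0, 0.028, -0.0], [0.028, -1.0, 0.0], [-0.0, -0.0, -1.0]]
ft_force: [0.1, -1.2, -0.6]
finger_gap: 1.003
```

```bash
python3 - <<'E'
from plan import *
o=get_obs();print(o["clock"],o["ee_pos"],o["joint_positions"])
plan([((.404,.075,.13),down(-89))])
E
```

```text
2.2 [0.39098262 0.04822846 0.20895255] [ 3.31511137e+00 -3.03048701e+01  1.14951639e+02  7.28483837e-03
  9.53734017e+01  9.16895904e+01]
xyz [ 0.092 -0.176  0.526] r [-0.      0.0001  0.0017] ->  [0.404 0.075 0.13 ] d=84mm 1deg
```

Request:
{"op": "move_arm", "data": {
  "commands": [
    {"hand": 1,"x": 0.05,"y": -0.09,"z": 0.25,"rx": 0,"ry": 0,"rz": 0.0017},
    {"hand": 1,"x": 0.092,"y": -0.176,"z": 0.526,"rx": 0,"ry": 0,"rz": 0.0017},
    {"hand": 1,"x": 0.092,"y": -0.176,"z": 0.526,"rx": 0,"ry": 0,"rz": 0.0017}
  ]
}}

```text
clock: 2.5
ee_pos: [0.4028, 0.0742, 0.1251]
eef_rot: [[1.0, 0.019, -0.008], [0.019, -1.0, -0.001], [-0.008, 0.001, -1.0]]
ft_force: [-0.5, -0.1, 1.2]
finger_gap: 1.0
```

```bash
python3 - <<'E'
from plan import *
im={n:get_image(n)[:,:,::-1].copy() for n in("scene","top")}
o=get_obs();print(o["clock"],o["ee_pos"])
print("tcp px",proj("scene",o["ee_pos"]),proj("top",o["ee_pos"]))
mosaic([("scene",318,218,70),("top",255,246,80),("top",400,235,70)],"pics/m3.png",im)
plan([((.404,.075,.069),down(-89))])
E
```

```text
2.6 [0.40436216 0.07372256 0.13055921]
tcp px [[311.88801853 204.028483  ]] [[260.18966953 243.81582117]]
xyz [-0.001 -0.009  0.41 ] r [0.0001 0.0003 0.    ] ->  [0.404 0.075 0.069] d=62mm 0deg
```

View pics/m3.png

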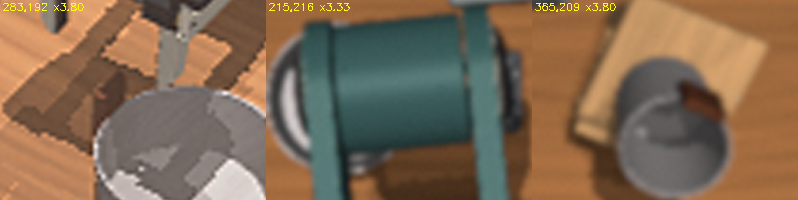

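Request:
{"op": "move_arm", "data": {
  "commands": [
    {"hand": 1,"x": 0,"y": -0.01,"z": 0.2,"rx": 0,"ry": 0,"rz": 0},
    {"hand": 1,"x": 0,"y": -0.01,"z": 0.39,"rx": 0,"ry": 0,"rz": 0},
    {"hand": 1,"x": 0,"y": -0.01,"z": 0.39,"rx": 0,"ry": 0,"rz": 0},
    {"hand": 0.2,"x": 0,"y": -0.01,"z": 0.41,"rx": 0,"ry": 0,"rz": 0},
    {"hand": -0.2,"x": 0,"y": -0.01,"z": 0.41,"rx": 0,"ry": 0,"rz": 0},
    {"hand": -0.5,"x": 0,"y": -0.01,"z": 0.41,"rx": 0,"ry": 0,"rz": 0},
    {"hand": -0.7,"x": 0,"y": -0.01,"z": 0.41,"rx": 0,"ry": 0,"rz": 0},
    {"hand": -0.7,"x": 0,"y": -0.01,"z": 0.41,"rx": 0,"ry": 0,"rz": 0}
  ],
  "force": 30
}}

```text
clock: 3.4
ee_pos: [0.4044, 0.0752, 0.0696]
eef_rot: [[1.0, 0.018, -0.001], [0.018, -1.0, -0.0], [-0.001, 0.0, -1.0]]
ft_force: [-0.5, 0.0, 0.5]
finger_gap: 0.622
```

```bash
python3 - <<'E'
from u import *
im={"scene":get_image("scene")[:,:,::-1].copy()}
o=get_obs();print(o["clock"],o["ee_pos"],o["finger_gap"],o["ft_force"],o["ft_torque"])
cv2.imwrite("pics/s3.png",cv2.resize(im["scene"][170:280,270:430],None,fx=4,fy=4,interpolation=2))
E
```

```text
3.45 [0.404369   0.07524092 0.06947838] 0.5745272426558224 [-0.36995706  0.43776422 -0.62405205] [0.05082881 0.0335791  0.00791853]
```

View pics/s3.png

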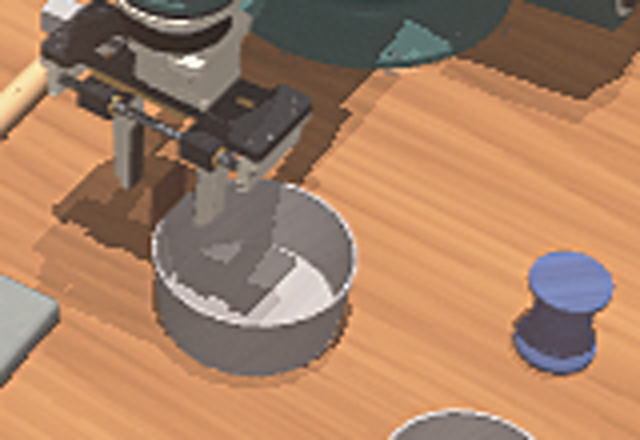

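Request:
{"op": "move_arm", "data": {
  "commands": [
    {"hand": -1,"x": 0,"y": 0,"z": 0,"rx": 0,"ry": 0,"rz": 0},
    {"hand": -1,"x": 0,"y": 0,"z": 0,"rx": 0,"ry": 0,"rz": 0},
    {"hand": -1,"x": 0,"y": 0,"z": 0,"rx": 0,"ry": 0,"rz": 0},
    {"hand": -1,"x": 0,"y": 0,"z": 0,"rx": 0,"ry": 0,"rz": 0},
    {"hand": -1,"x": 0,"y": 0,"z": 0,"rx": 0,"ry": 0,"rz": 0},
    {"hand": -1,"x": 0,"y": 0,"z": 0,"rx": 0,"ry": 0,"rz": 0},
    {"hand": -1,"x": 0,"y": 0,"z": 0,"rx": 0,"ry": 0,"rz": 0}
  ],
  "force": 45
}}

```text
clock: 4.15
ee_pos: [0.4043, 0.0752, 0.0695]
eef_rot: [[1.0, 0.018, -0.001], [0.018, -1.0, -0.0], [-0.001, 0.0, -1.0]]
ft_force: [-1.3, 0.5, -0.5]
finger_gap: 0.106
```

```bash
python3 - <<'E'
from plan import *
o=get_obs();print(o["clock"],o["ee_pos"],o["finger_gap"],o["ft_force"],o["ft_torque"],o["joint_positions"].round(1))
# plate centre (.600,-.036); lug az kept -89: grip = plate + 77 along az
az=np.radians(-88.9);g=np.array([.600,-.036])+.077*np.array([np.cos(az),np.sin(az)]);print(g)
R=o["eef_rot"];p=o["ee_pos"];zf=p[2]+.030
plan([((p[0],p[1],p[2]+.075),R),((*g,zf+.045),R),((*g,zf+.006),R),((*g,zf-.001),R)])
E
```

```text
4.15 [0.40434534 0.07523978 0.06945732] 0.10550090524925741 [-1.3313795   0.46484517 -0.49884362] [0.04365253 0.10087896 0.04405238] [  7.  -23.9 123.7  -0.   80.3  96. ]
[ 0.6014782  -0.11298581]
xyz [-0.001  0.    -0.5  ] r [0. 0. 0.] ->  [0.404 0.075 0.144] d=75mm 0deg
xyz [ 0.646  0.639 -0.001] r [0. 0. 0.] ->  [ 0.503 -0.019  0.144] d=136mm 0deg
xyz [ 0.646  0.639 -0.001] r [0. 0. 0.] ->  [ 0.601 -0.113  0.144] d=136mm 0deg
xyz [ 0.   -0.    0.26] r [0. 0. 0.] ->  [ 0.601 -0.113  0.105] d=39mm 0deg
xyz [ 0.    -0.     0.047] r [0. 0. 0.] ->  [ 0.601 -0.113  0.098] d=7mm 0deg
```

Request:
{"op": "move_arm", "data": {
  "commands": [
    {"hand": -1,"x": 0,"y": 0,"z": -0.05,"rx": 0,"ry": 0,"rz": 0},
    {"hand": -1,"x": 0,"y": 0,"z": -0.15,"rx": 0,"ry": 0,"rz": 0},
    {"hand": -1,"x": 0,"y": 0,"z": -0.28,"rx": 0,"ry": 0,"rz": 0},
    {"hand": -1,"x": 0,"y": 0,"z": -0.4,"rx": 0,"ry": 0,"rz": 0},
    {"hand": -1,"x": 0,"y": 0,"z": -0.5,"rx": 0,"ry": 0,"rz": 0},
    {"hand": -1,"x": 0.08,"y": 0.08,"z": -0.5,"rx": 0,"ry": 0,"rz": 0},
    {"hand": -1,"x": 0.2,"y": 0.2,"z": -0.5,"rx": 0,"ry": 0,"rz": 0},
    {"hand": -1,"x": 0.35,"y": 0.35,"z": -0.5,"rx": 0,"ry": 0,"rz": 0},
    {"hand": -1,"x": 0.5,"y": 0.5,"z": -0.5,"rx": 0,"ry": 0,"rz": 0},
    {"hand": -1,"x": 0.65,"y": 0.64,"z": -0.5,"rx": 0,"ry": 0,"rz": 0},
    {"hand": -1,"x": 0.8,"y": 0.8,"z": -0.5,"rx": 0,"ry": 0,"rz": 0},
    {"hand": -1,"x": 0.9,"y": 0.9,"z": -0.5,"rx": 0,"ry": 0,"rz": 0},
    {"hand": -1,"x": 0.95,"y": 0.95,"z": -0.5,"rx": 0,"ry": 0,"rz": 0},
    {"hand": -1,"x": 0.95,"y": 0.95,"z": -0.5,"rx": 0,"ry": 0,"rz": 0}
  ]
}}

```text
clock: 5.55
ee_pos: [0.5498, -0.0652, 0.1444]
eef_rot: [[1.0, 0.017, -0.002], [0.017, -1.0, -0.0], [-0.002, 0.0, -1.0]]
ft_force: [0.2, -0.8, -4.7]
finger_gap: 0.106
```

```bash
python3 - <<'E'
from plan import *
o=get_obs();print(o["clock"],o["ee_pos"],o["finger_gap"],o["ft_force"],o["ft_torque"],np.degrees(np.arctan2(o["eef_rot"][1,1],o["eef_rot"][0,1])))
R=o["eef_rot"];g=np.array([.6015,-.113]);zf=.0995
plan([((*g,zf+.025),down(-88.9)),((*g,zf+.004),down(-88.9)),((*g,zf),down(-88.9))])
im={"scene":get_image("scene")[:,:,::-1].copy()}
cv2.imwrite("pics/s4.png",cv2.resize(im["scene"][130:310,130:350],None,fx=3,fy=3,interpolation=2))
E
```

```text
5.55 [ 0.5497706  -0.06516947  0.14437374] 0.10603979423296088 [ 0.1608176  -0.78325145 -4.66576024] [-0.30888036  0.01725218 -0.01250049] -89.03383916299103
xyz [0.34  0.325 0.132] r [ 0.      0.0003 -0.0004] ->  [ 0.602 -0.113  0.124] d=73mm 0deg
xyz [ 0.   -0.    0.14] r [0. 0. 0.] ->  [ 0.602 -0.113  0.104] d=21mm 0deg
xyz [0.    0.    0.027] r [0. 0. 0.] ->  [ 0.602 -0.113  0.1  ] d=4mm 0deg
```

View pics/s4.png

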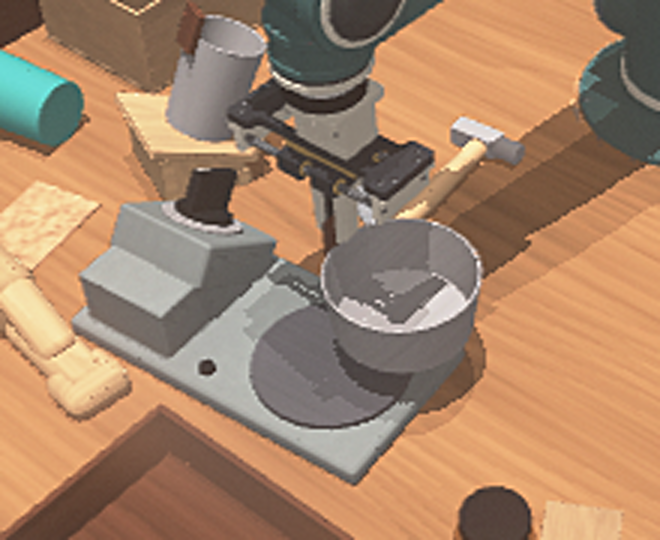

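Request:
{"op": "move_arm", "data": {
  "commands": [
    {"hand": -1,"x": 0.1,"y": 0.1,"z": 0.05,"rx": 0,"ry": 0,"rz": 0},
    {"hand": -1,"x": 0.22,"y": 0.21,"z": 0.1,"rx": 0,"ry": 0,"rz": 0},
    {"hand": -1,"x": 0.31,"y": 0.3,"z": 0.13,"rx": 0,"ry": 0,"rz": 0},
    {"hand": -1,"x": 0.34,"y": 0.325,"z": 0.132,"rx": 0,"ry": 0,"rz": 0},
    {"hand": -1,"x": 0.34,"y": 0.325,"z": 0.18,"rx": 0,"ry": 0,"rz": 0},
    {"hand": -1,"x": 0.34,"y": 0.325,"z": 0.23,"rx": 0,"ry": 0,"rz": 0},
    {"hand": -1,"x": 0.34,"y": 0.325,"z": 0.26,"rx": 0,"ry": 0,"rz": 0},
    {"hand": -1,"x": 0.34,"y": 0.325,"z": 0.272,"rx": 0,"ry": 0,"rz": 0},
    {"hand": -1,"x": 0.34,"y": 0.325,"z": 0.272,"rx": 0,"ry": 0,"rz": 0}
  ]
}}

```text
clock: 6.5
ee_pos: [0.6007, -0.112, 0.1033]
eef_rot: [[1.0, 0.018, -0.002], [0.018, -1.0, -0.0], [-0.002, 0.0, -1.0]]
ft_force: [0.8, -0.5, -3.8]
finger_gap: 0.106
```

```bash
python3 - <<'E'
from plan import *
im={n:get_image(n)[:,:,::-1].copy() for n in("scene",)}
for n in im: cv2.imwrite(f"pics/{n}0.png",im[n]) if 0 else None
o=get_obs();print(o["clock"],o["ee_pos"],o["finger_gap"],o["ft_force"],o["ft_torque"])
import m; m.ims=im
for c in((.6,-.036),(.606,-.034)): print(m.circ("scene",np.array(c),.075,.0965,"s",1),m.circ("scene",np.array(c),.075,.0965,"v",-1))
E
```

```text
6.55 [ 0.60086902 -0.11215539  0.10359528] 0.10206085207654088 [ 0.65985197  0.03346314 -4.86183494] [-0.32928592  0.01454539  0.01537495]
(array([ 0.59912133, -0.03523298]), np.float64(0.0009914134570707667), np.float64(0.7666666666666667)) (array([ 0.5986258 , -0.03580482]), np.float64(0.0005746791652547073), np.float64(0.8083333333333333))
(array([ 0.59911836, -0.03516842]), np.float64(0.0009304300456525749), np.float64(0.7666666666666667)) (array([ 0.59861251, -0.03575744]), np.float64(0.0005340980584542382), np.float64(0.8))
```

Request:
{"op": "move_arm", "data": {
  "commands": [
    {"hand": -1,"x": 0.015,"y": 0,"z": 0,"rx": 0,"ry": 0,"rz": 0},
    {"hand": -1,"x": 0.015,"y": 0,"z": 0.012,"rx": 0,"ry": 0,"rz": 0},
    {"hand": -1,"x": 0.015,"y": 0,"z": 0.022,"rx": 0,"ry": 0,"rz": 0},
    {"hand": -1,"x": 0.015,"y": 0,"z": 0.03,"rx": 0,"ry": 0,"rz": 0},
    {"hand": -1,"x": 0.015,"y": 0,"z": 0.03,"rx": 0,"ry": 0,"rz": 0}
  ]
}}

```text
clock: 7.05
ee_pos: [0.6033, -0.1122, 0.0995]
eef_rot: [[1.0, 0.017, -0.001], [0.017, -1.0, -0.0], [-0.001, 0.0, -1.0]]
ft_force: [-1.8, -0.6, 1.0]
finger_gap: 0.103
```

```bash
python3 - <<'E'
from plan import *
o=get_obs();print(o["clock"],o["ee_pos"],o["finger_gap"],o["ft_force"],o["ft_torque"])
E
```

```text
7.05 [ 0.60326556 -0.112242    0.09948297] 0.10319302051638153 [-1.77266471 -0.57181375  0.9784359 ] [-0.11736946  0.18210416  0.01801417]
```

Request:
{"op": "move_arm", "data": {
  "commands": [
    {"hand": -0.75,"x": 0,"y": 0,"z": 0,"rx": 0,"ry": 0,"rz": 0},
    {"hand": -0.5,"x": 0,"y": 0,"z": 0,"rx": 0,"ry": 0,"rz": 0},
    {"hand": -0.2,"x": 0,"y": 0,"z": 0,"rx": 0,"ry": 0,"rz": 0},
    {"hand": 0,"x": 0,"y": 0,"z": 0,"rx": 0,"ry": 0,"rz": 0},
    {"hand": 0,"x": 0,"y": 0,"z": -0.05,"rx": 0,"ry": 0,"rz": 0},
    {"hand": 0,"x": 0,"y": 0,"z": -0.2,"rx": 0,"ry": 0,"rz": 0},
    {"hand": 0,"x": 0,"y": 0,"z": -0.45,"rx": 0,"ry": 0,"rz": 0},
    {"hand": 0.3,"x": 0,"y": 0,"z": -0.65,"rx": 0,"ry": 0,"rz": 0},
    {"hand": 0.3,"x": 0,"y": 0,"z": -0.65,"rx": 0,"ry": 0,"rz": 0}
  ]
}}

```text
clock: 7.95
ee_pos: [0.6048, -0.1125, 0.2025]
eef_rot: [[1.0, 0.018, 0.005], [0.018, -1.0, -0.002], [0.005, 0.002, -1.0]]
ft_force: [-0.6, -0.9, 0.6]
finger_gap: 0.618
```

```bash
python3 - <<'E'
from plan import *
o=get_obs();print(o["clock"],o["ee_pos"],o["finger_gap"],o["ft_force"],o["joint_positions"].round(1))
im={n:get_image(n)[:,:,::-1].copy() for n in("scene",)}
import m; m.ims=im
print(m.circ("scene",np.array([.602,-.036]),.075,.095,"s",1),m.circ("scene",np.array([.602,-.036]),.075,.095,"v",-1))
print(m.circ("scene",np.array([.509,.386]),.059,.09,"s",1))
plan([((.561,.352,.19),down(-33)),((.561,.352,.094),down(-33))])
cv2.imwrite("pics/s5.png",cv2.resize(im["scene"][140:320,140:340],None,fx=3,fy=3,interpolation=2))
E
```

```text
7.95 [ 0.60479861 -0.1124918   0.20249407] 0.6176220334460875 [-0.63954677 -0.89145597  0.59294726] [-12.9  -0.7  91.7  -0.   88.7  76.1]
(array([ 0.60259661, -0.03431548]), np.float64(0.0009853519488178392), np.float64(0.7166666666666667)) (array([ 0.6023198 , -0.03465472]), np.float64(0.0005093685362969058), np.float64(0.925))
(array([0.50921862, 0.38619634]), np.float64(0.0004914809832531584), np.float64(0.8583333333333333))
xyz [-0.058 -0.775  0.015] r [ 0.0004 -0.0003 -0.1555] ->  [0.593 0.004 0.197] d=117mm 56deg
xyz [ 0.61  -0.482  0.016] r [ 0. -0. -0.] ->  [0.583 0.12  0.195] d=117mm 0deg
xyz [ 0.61  -0.482  0.016] r [ 0. -0. -0.] ->  [0.572 0.236 0.192] d=117mm 0deg
xyz [ 0.61  -0.482  0.016] r [ 0. -0. -0.] ->  [0.561 0.352 0.19 ] d=117mm 0deg
xyz [0.   0.   0.64] r [0. 0. 0.] ->  [0.561 0.352 0.094] d=96mm 0deg
```

View pics/s5.png

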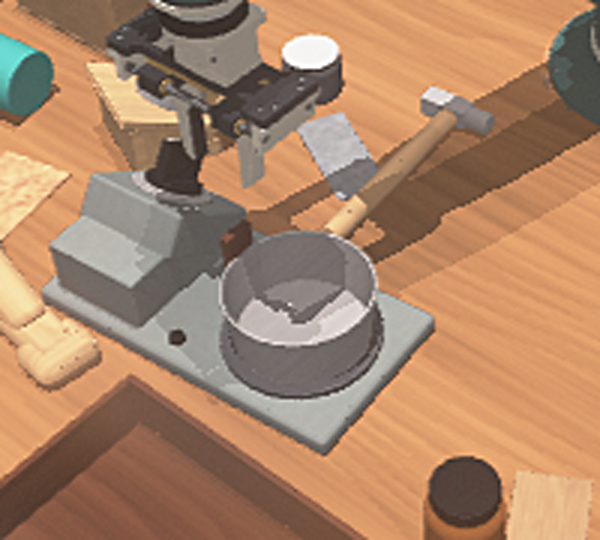

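Request:
{"op": "move_arm", "data": {
  "commands": [
    {"hand": 0.3,"x": -0.02,"y": -0.2,"z": 0,"rx": 0,"ry": 0,"rz": -0.02},
    {"hand": 0.3,"x": -0.03,"y": -0.4,"z": 0,"rx": 0,"ry": 0,"rz": -0.044},
    {"hand": 0.3,"x": -0.04,"y": -0.6,"z": 0,"rx": 0,"ry": 0,"rz": -0.067},
    {"hand": 0.3,"x": -0.05,"y": -0.775,"z": 0,"rx": 0,"ry": 0,"rz": -0.09},
    {"hand": 0.3,"x": -0.055,"y": -0.9,"z": 0,"rx": 0,"ry": 0,"rz": -0.113},
    {"hand": 0.3,"x": -0.06,"y": -0.97,"z": 0,"rx": 0,"ry": 0,"rz": -0.136},
    {"hand": 0.3,"x": -0.06,"y": -0.97,"z": 0,"rx": 0,"ry": 0,"rz": -0.1555},
    {"hand": 0.3,"x": -0.06,"y": -0.97,"z": 0,"rx": 0,"ry": 0,"rz": -0.1555}
  ]
}}

```text
clock: 8.8
ee_pos: [0.5923, 0.0333, 0.1987]
eef_rot: [[0.543, 0.84, 0.001], [0.84, -0.543, -0.001], [-0.0, 0.002, -1.0]]
ft_force: [0.3, 0.0, 0.2]
finger_gap: 0.645
```

Request:
{"op": "move_arm", "data": {
  "commands": [
    {"hand": 0.3,"x": 0.2,"y": -0.16,"z": 0,"rx": 0,"ry": 0,"rz": 0},
    {"hand": 0.3,"x": 0.45,"y": -0.36,"z": 0,"rx": 0,"ry": 0,"rz": 0},
    {"hand": 0.3,"x": 0.65,"y": -0.52,"z": 0,"rx": 0,"ry": 0,"rz": 0},
    {"hand": 0.3,"x": 0.82,"y": -0.65,"z": 0,"rx": 0,"ry": 0,"rz": 0},
    {"hand": 0.3,"x": 0.82,"y": -0.65,"z": 0,"rx": 0,"ry": 0,"rz": 0}
  ]
}}

```text
clock: 9.3
ee_pos: [0.5764, 0.1924, 0.1977]
eef_rot: [[0.544, 0.839, 0.0], [0.839, -0.544, -0.001], [-0.001, 0.0, -1.0]]
ft_force: [-0.3, -0.4, 0.4]
finger_gap: 0.65
```

```bash
python3 - <<'E'
from plan import *
o=get_obs();print(o["clock"],o["ee_pos"],o["finger_gap"],o["ft_force"],o["joint_positions"].round(1))
plan([((.561,.352,.16),down(-33)),((.561,.352,.094),down(-33))])
E
```

```text
9.3 [0.57643662 0.19236875 0.19769447] 0.6495901882749647 [-0.27021314 -0.397017    0.38350036] [16.1 -1.3 92.8 -0.  88.6 49. ]
xyz [ 0.837 -0.665  0.25 ] r [0.0001 0.0001 0.0002] ->  [0.561 0.352 0.16 ] d=165mm 0deg
xyz [0.   0.   0.44] r [0. 0. 0.] ->  [0.561 0.352 0.094] d=66mm 0deg
```

Request:
{"op": "move_arm", "data": {
  "commands": [
    {"hand": 0.3,"x": 0.2,"y": -0.16,"z": 0.05,"rx": 0,"ry": 0,"rz": 0},
    {"hand": 0.3,"x": 0.45,"y": -0.36,"z": 0.1,"rx": 0,"ry": 0,"rz": 0},
    {"hand": 0.3,"x": 0.7,"y": -0.55,"z": 0.2,"rx": 0,"ry": 0,"rz": 0},
    {"hand": 0.3,"x": 0.837,"y": -0.665,"z": 0.25,"rx": 0,"ry": 0,"rz": 0},
    {"hand": 0.3,"x": 0.837,"y": -0.665,"z": 0.25,"rx": 0,"ry": 0,"rz": 0}
  ]
}}

```text
clock: 9.8
ee_pos: [0.5599, 0.3538, 0.1576]
eef_rot: [[0.545, 0.839, -0.003], [0.839, -0.545, -0.002], [-0.003, -0.001, -1.0]]
ft_force: [0.6, -0.3, 0.5]
finger_gap: 0.651
```

```bash
python3 - <<'E'
from plan import *
im={n:get_image(n)[:,:,::-1].copy() for n in("scene",)}
o=get_obs();print(o["clock"],o["ee_pos"],o["finger_gap"])
p=o["ee_pos"].copy();p[2]=.118;print("px of tcp shadow at lug top",proj("scene",p))
plan([((.561,.352,.094),down(-33))])
cv2.imwrite("pics/s6.png",cv2.resize(im["scene"][250:350,320:450],None,fx=5,fy=5,interpolation=2))
E
```

```text
9.85 [0.56054357 0.35233196 0.15855113] 0.6494438532664973
px of tcp shadow at lug top [[365.98058927 289.48425545]]
xyz [0.001 0.004 0.43 ] r [-0.0001  0.0004 -0.0001] ->  [0.561 0.352 0.094] d=65mm 0deg
```

View pics/s6.png

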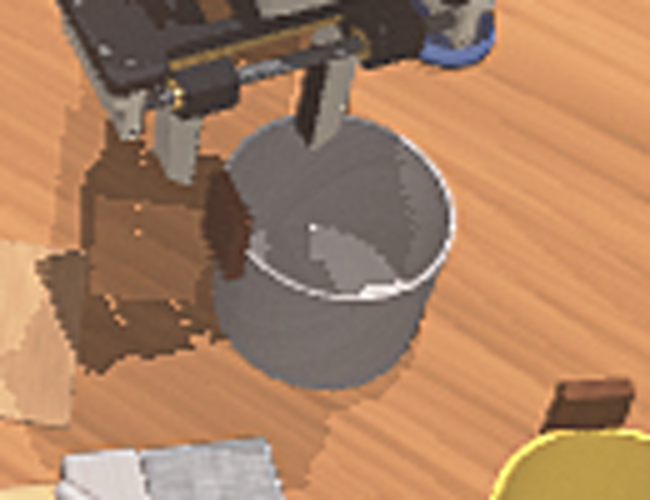

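Request:
{"op": "move_arm", "data": {
  "commands": [
    {"hand": 0.3,"x": 0,"y": 0.004,"z": 0.2,"rx": 0,"ry": 0,"rz": -0.0083},
    {"hand": 0.3,"x": 0,"y": 0.004,"z": 0.36,"rx": 0,"ry": 0,"rz": -0.0083},
    {"hand": 0.3,"x": 0,"y": 0.004,"z": 0.43,"rx": 0,"ry": 0,"rz": -0.0083},
    {"hand": 0,"x": 0,"y": 0.004,"z": 0.43,"rx": 0,"ry": 0,"rz": -0.0083},
    {"hand": -0.5,"x": 0,"y": 0.004,"z": 0.43,"rx": 0,"ry": 0,"rz": -0.0083},
    {"hand": -1,"x": 0,"y": 0.004,"z": 0.43,"rx": 0,"ry": 0,"rz": -0.0083},
    {"hand": -1,"x": 0,"y": 0.004,"z": 0.43,"rx": 0,"ry": 0,"rz": -0.0083},
    {"hand": -1,"x": 0,"y": 0.004,"z": 0.43,"rx": 0,"ry": 0,"rz": -0.0083},
    {"hand": -1,"x": 0,"y": 0.004,"z": 0.43,"rx": 0,"ry": 0,"rz": -0.0083},
    {"hand": -1,"x": 0,"y": 0.004,"z": 0.43,"rx": 0,"ry": 0,"rz": -0.0083},
    {"hand": -1,"x": 0,"y": 0.004,"z": 0.43,"rx": 0,"ry": 0,"rz": -0.0083}
  ],
  "force": 45
}}

```text
clock: 10.95
ee_pos: [0.5609, 0.3521, 0.0943]
eef_rot: [[0.5, 0.866, -0.002], [0.866, -0.5, -0.002], [-0.002, -0.001, -1.0]]
ft_force: [-1.3, 1.1, 2.8]
finger_gap: 0.104
```

```bash
python3 - <<'E'
from plan import *
o=get_obs();print(o["clock"],o["ee_pos"],o["finger_gap"],o["ft_force"],o["ft_torque"])
R=o["eef_rot"];p=o["ee_pos"];y=R[:2,1];g=np.array([.6025,-.0345])+.061*y;print(g,np.degrees(np.arctan2(y[1],y[0])))
zf=p[2]+.034
plan([((*p[:2],zf+.125),R),((*g,zf+.125),R),((*g,zf+.02),R),((*g,zf),R)])
E
```

```text
10.95 [0.56085385 0.35208005 0.0943361 ] 0.10354280524533814 [-1.2894656   1.1337238   2.76387342] [0.10926468 0.27174241 0.02508171]
[ 0.6553106 -0.0650293] -30.031794156334023
xyz [-0.001 -0.    -0.53 ] r [0. 0. 0.] ->  [0.561 0.352 0.174] d=79mm 0deg
xyz [-0.001 -0.    -0.53 ] r [0. 0. 0.] ->  [0.561 0.352 0.253] d=80mm 0deg
xyz [-0.697  0.646  0.001] r [0. 0. 0.] ->  [0.592 0.213 0.253] d=143mm 0deg
xyz [-0.697  0.646  0.001] r [0. 0. 0.] ->  [0.624 0.074 0.253] d=143mm 0deg
xyz [-0.697  0.646  0.001] r [0. 0. 0.] ->  [ 0.655 -0.065  0.253] d=143mm 0deg
xyz [0.002 0.001 0.7  ] r [0. 0. 0.] ->  [ 0.655 -0.065  0.148] d=105mm 0deg
xyz [0.    0.    0.133] r [0. 0. 0.] ->  [ 0.655 -0.065  0.128] d=20mm 0deg
```

Request:
{"op": "move_arm", "data": {
  "commands": [
    {"hand": -1,"x": 0,"y": 0,"z": -0.05,"rx": 0,"ry": 0,"rz": 0},
    {"hand": -1,"x": 0,"y": 0,"z": -0.15,"rx": 0,"ry": 0,"rz": 0},
    {"hand": -1,"x": 0,"y": 0,"z": -0.3,"rx": 0,"ry": 0,"rz": 0},
    {"hand": -1,"x": 0,"y": 0,"z": -0.45,"rx": 0,"ry": 0,"rz": 0},
    {"hand": -1,"x": 0,"y": 0,"z": -0.6,"rx": 0,"ry": 0,"rz": 0},
    {"hand": -1,"x": -0.03,"y": 0.03,"z": -0.75,"rx": 0,"ry": 0,"rz": 0},
    {"hand": -1,"x": -0.1,"y": 0.09,"z": -0.88,"rx": 0,"ry": 0,"rz": 0},
    {"hand": -1,"x": -0.22,"y": 0.2,"z": -1,"rx": 0,"ry": 0,"rz": 0},
    {"hand": -1,"x": -0.37,"y": 0.34,"z": -1,"rx": 0,"ry": 0,"rz": 0},
    {"hand": -1,"x": -0.52,"y": 0.48,"z": -1,"rx": 0,"ry": 0,"rz": 0},
    {"hand": -1,"x": -0.67,"y": 0.62,"z": -1,"rx": 0,"ry": 0,"rz": 0},
    {"hand": -1,"x": -0.82,"y": 0.76,"z": -1,"rx": 0,"ry": 0,"rz": 0},
    {"hand": -1,"x": -0.92,"y": 0.86,"z": -1,"rx": 0,"ry": 0,"rz": 0},
    {"hand": -1,"x": -0.97,"y": 0.9,"z": -1,"rx": 0,"ry": 0,"rz": 0}
  ]
}}

```text
clock: 12.35
ee_pos: [0.6056, 0.1571, 0.2456]
eef_rot: [[0.502, 0.865, -0.001], [0.865, -0.502, -0.002], [-0.002, 0.0, -1.0]]
ft_force: [-0.5, 0.4, -4.2]
finger_gap: 0.105
```

Request:
{"op": "move_arm", "data": {
  "commands": [
    {"hand": -1,"x": -0.08,"y": 0.08,"z": 0,"rx": 0,"ry": 0,"rz": 0},
    {"hand": -1,"x": -0.2,"y": 0.18,"z": 0,"rx": 0,"ry": 0,"rz": 0},
    {"hand": -1,"x": -0.35,"y": 0.32,"z": 0,"rx": 0,"ry": 0,"rz": 0},
    {"hand": -1,"x": -0.5,"y": 0.46,"z": 0,"rx": 0,"ry": 0,"rz": 0},
    {"hand": -1,"x": -0.65,"y": 0.6,"z": 0,"rx": 0,"ry": 0,"rz": 0},
    {"hand": -1,"x": -0.78,"y": 0.72,"z": 0,"rx": 0,"ry": 0,"rz": 0},
    {"hand": -1,"x": -0.88,"y": 0.82,"z": 0,"rx": 0,"ry": 0,"rz": 0},
    {"hand": -1,"x": -0.9,"y": 0.84,"z": 0,"rx": 0,"ry": 0,"rz": 0}
  ]
}}

```text
clock: 13.15
ee_pos: [0.6471, -0.0249, 0.2461]
eef_rot: [[0.503, 0.864, -0.001], [0.864, -0.503, -0.002], [-0.003, 0.0, -1.0]]
ft_force: [-0.3, -0.2, -4.7]
finger_gap: 0.103
```

```bash
python3 - <<'E'
from plan import *
o=get_obs();print(o["clock"],o["ee_pos"],o["finger_gap"],o["ft_force"],o["ft_torque"])
R=o["eef_rot"];p=o["ee_pos"];y=R[:2,1];g=np.array([.6025,-.0345])+.061*y;print(g,np.degrees(np.arctan2(y[1],y[0])))
zf=.1283;D=down(-30)
plan([((*g,zf+.105),D),((*g,zf+.02),D),((*g,zf),D)])
E
```

```text
13.15 [ 0.64713422 -0.02487409  0.24606121] 0.10349312676940328 [-0.32042533 -0.16028274 -4.71155562] [-0.23430127 -0.12880742  0.04011001]
[ 0.65522073 -0.06518427] -30.200061493528615
xyz [-0.205  0.182  0.086] r [ 0.0001  0.0004 -0.0006] ->  [ 0.655 -0.065  0.233] d=43mm 0deg
xyz [ 0.    -0.     0.567] r [0. 0. 0.] ->  [ 0.655 -0.065  0.148] d=85mm 0deg
xyz [0.    0.    0.133] r [0. 0. 0.] ->  [ 0.655 -0.065  0.128] d=20mm 0deg
```

Request:
{"op": "move_arm", "data": {
  "commands": [
    {"hand": -1,"x": -0.07,"y": 0.06,"z": 0,"rx": 0,"ry": 0,"rz": 0},
    {"hand": -1,"x": -0.14,"y": 0.13,"z": 0,"rx": 0,"ry": 0,"rz": 0},
    {"hand": -1,"x": -0.19,"y": 0.17,"z": 0.02,"rx": 0,"ry": 0,"rz": 0},
    {"hand": -1,"x": -0.205,"y": 0.182,"z": 0.06,"rx": 0,"ry": 0,"rz": 0},
    {"hand": -1,"x": -0.205,"y": 0.182,"z": 0.086,"rx": 0,"ry": 0,"rz": 0},
    {"hand": -1,"x": -0.205,"y": 0.182,"z": 0.086,"rx": 0,"ry": 0,"rz": 0}
  ]
}}

```text
clock: 13.75
ee_pos: [0.6549, -0.0648, 0.2322]
eef_rot: [[0.503, 0.864, -0.002], [0.864, -0.503, -0.002], [-0.003, -0.001, -1.0]]
ft_force: [-0.5, -0.3, -5.0]
finger_gap: 0.103
```

```bash
python3 - <<'E'
from plan import *
o=get_obs();print(o["clock"],o["ee_pos"])
im={n:get_image(n)[:,:,::-1].copy() for n in("scene",)}
import m; m.ims=im
z=o["ee_pos"][2]-.0943+.09
print(m.circ("scene",np.array([.602,-.036]),.059,z,"s",1),m.circ("scene",np.array([.602,-.036]),.059,z,"v",-1))
cv2.imwrite("pics/s7.png",cv2.resize(im["scene"][150:320,140:340],None,fx=3,fy=3,interpolation=2))
zf=.1283;D=down(-30);plan([((.6552,-.0652,zf+.02),D),((.6552,-.0652,zf),D)])
E
```

```text
13.75 [ 0.6549321  -0.06483637  0.23220466]
(array([ 0.5977664 , -0.03174707]), np.float64(0.0018021330627652349), np.float64(0.5416666666666666)) (array([ 0.60170222, -0.03384552]), np.float64(0.0021549697582100395), np.float64(0.48333333333333334))
xyz [-0.001  0.003  0.563] r [-0.0001  0.0004 -0.0005] ->  [ 0.655 -0.065  0.148] d=84mm 0deg
xyz [0.    0.    0.133] r [0. 0. 0.] ->  [ 0.655 -0.065  0.128] d=20mm 0deg
```

View pics/s7.png

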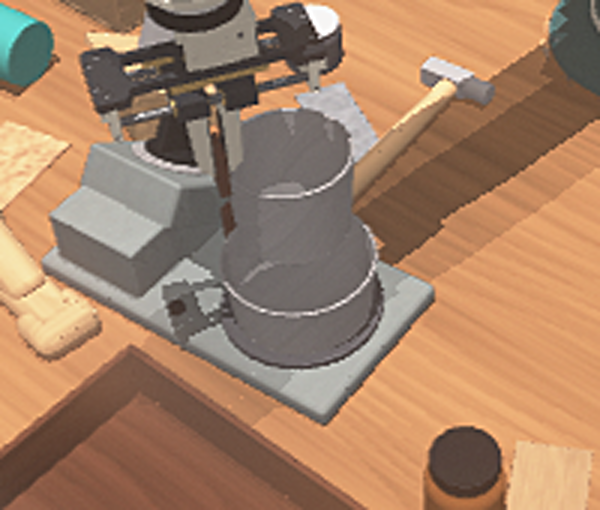

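Request:
{"op": "move_arm", "data": {
  "commands": [
    {"hand": -1,"x": 0,"y": 0.003,"z": 0.06,"rx": 0,"ry": 0,"rz": 0},
    {"hand": -1,"x": 0,"y": 0.003,"z": 0.16,"rx": 0,"ry": 0,"rz": 0},
    {"hand": -1,"x": 0,"y": 0.003,"z": 0.28,"rx": 0,"ry": 0,"rz": 0},
    {"hand": -1,"x": 0,"y": 0.003,"z": 0.4,"rx": 0,"ry": 0,"rz": 0},
    {"hand": -1,"x": 0,"y": 0.003,"z": 0.5,"rx": 0,"ry": 0,"rz": 0},
    {"hand": -1,"x": 0,"y": 0.003,"z": 0.57,"rx": 0,"ry": 0,"rz": 0},
    {"hand": -1,"x": 0,"y": 0.003,"z": 0.62,"rx": 0,"ry": 0,"rz": 0},
    {"hand": -1,"x": 0,"y": 0.003,"z": 0.65,"rx": 0,"ry": 0,"rz": 0},
    {"hand": -1,"x": 0,"y": 0.003,"z": 0.66,"rx": 0,"ry": 0,"rz": 0},
    {"hand": -1,"x": 0,"y": 0.003,"z": 0.66,"rx": 0,"ry": 0,"rz": 0}
  ]
}}

```text
clock: 14.8
ee_pos: [0.6554, -0.0652, 0.1341]
eef_rot: [[0.503, 0.864, -0.001], [0.864, -0.503, -0.002], [-0.002, 0.0, -1.0]]
ft_force: [0.4, 0.5, -3.7]
finger_gap: 0.101
```

```bash
python3 - <<'E'
from plan import *
o=get_obs();print(o["clock"],o["ee_pos"],o["ft_force"],o["ft_torque"])
D=down(-30);plan([((.6552,-.0652,.1283),D)])
E
```

```text
14.8 [ 0.65541471 -0.06518471  0.13408917] [ 0.39415218  0.46295379 -3.66406294] [-0.0936607  -0.27103745  0.04807212]
xyz [-0.001 -0.001  0.039] r [ 0.      0.0004 -0.0005] ->  [ 0.655 -0.065  0.128] d=6mm 0deg
```

Free air so far, so lower the last 6 mm, release, and rise.

Request:
{"op": "move_arm", "data": {
  "commands": [
    {"hand": -1,"x": 0,"y": 0,"z": 0.012,"rx": 0,"ry": 0,"rz": 0},
    {"hand": -1,"x": 0,"y": 0,"z": 0.025,"rx": 0,"ry": 0,"rz": 0},
    {"hand": -1,"x": 0,"y": 0,"z": 0.035,"rx": 0,"ry": 0,"rz": 0},
    {"hand": -1,"x": 0,"y": 0,"z": 0.04,"rx": 0,"ry": 0,"rz": 0},
    {"hand": -1,"x": 0,"y": 0,"z": 0.04,"rx": 0,"ry": 0,"rz": 0}
  ]
}}

```text
clock: 15.3
ee_pos: [0.6555, -0.0653, 0.1284]
eef_rot: [[0.503, 0.864, -0.001], [0.864, -0.503, -0.002], [-0.002, 0.0, -1.0]]
ft_force: [-0.4, -0.6, -1.5]
finger_gap: 0.108
```

```bash
python3 - <<'E'
from plan import *
o=get_obs();print(o["clock"],o["ee_pos"],o["ft_force"],o["ft_torque"])
E
```

```text
15.3 [ 0.65550733 -0.06527389  0.12841496] [-0.40881645 -0.61569991 -1.51989846] [-0.17673657 -0.09520599  0.01474884]
```

Request:
{"op": "move_arm", "data": {
  "commands": [
    {"hand": -1,"x": 0,"y": 0,"z": 0.007,"rx": 0,"ry": 0,"rz": 0},
    {"hand": -0.75,"x": 0,"y": 0,"z": 0.007,"rx": 0,"ry": 0,"rz": 0},
    {"hand": -0.5,"x": 0,"y": 0,"z": 0.007,"rx": 0,"ry": 0,"rz": 0},
    {"hand": -0.2,"x": 0,"y": 0,"z": 0.007,"rx": 0,"ry": 0,"rz": 0},
    {"hand": -0.2,"x": 0,"y": 0,"z": 0.007,"rx": 0,"ry": 0,"rz": 0},
    {"hand": -0.2,"x": 0,"y": 0,"z": -0.05,"rx": 0,"ry": 0,"rz": 0},
    {"hand": -0.2,"x": 0,"y": 0,"z": -0.2,"rx": 0,"ry": 0,"rz": 0},
    {"hand": -0.2,"x": 0,"y": 0,"z": -0.45,"rx": 0,"ry": 0,"rz": 0},
    {"hand": 0.3,"x": 0,"y": 0,"z": -0.75,"rx": 0,"ry": 0,"rz": 0},
    {"hand": 0.3,"x": 0,"y": 0,"z": -0.98,"rx": 0,"ry": 0,"rz": 0},
    {"hand": 0.3,"x": 0,"y": 0,"z": -0.98,"rx": 0,"ry": 0,"rz": 0}
  ]
}}

```text
clock: 16.4
ee_pos: [0.6567, -0.065, 0.2822]
eef_rot: [[0.503, 0.864, 0.007], [0.864, -0.503, -0.003], [0.001, 0.008, -1.0]]
ft_force: [0.8, 0.5, 0.7]
finger_gap: 0.606
```

```bash
python3 - <<'E'
from plan import *
o=get_obs();print(o["clock"],o["ee_pos"],o["ft_force"],o["finger_gap"])
im={n:get_image(n)[:,:,::-1].copy() for n in("scene",)}
cv2.imwrite("pics/raw8.png",im["scene"])
import m; m.ims=im
for z in(.124,.130):print(m.circ("scene",np.array([.602,-.036]),.059,z,"s",1),m.circ("scene",np.array([.602,-.036]),.059,z,"v",-1))
# small pot from the first scene picture: constrain z, az; scene cam trusted
m.ims={"scene":cv2.imread("pics/scene0.png"),"top":cv2.imread("pics/top0.png")}
mosaic([("scene",206,150,36),("scene",193,143,24),("top",406,236,40),("scene",197,200,40),("top",357,195,36)]+[("scene",222,250,80)],"pics/m8.png",{"scene":m.ims["scene"],"top":m.ims["top"]})
a=cv2.imread("pics/m8.png");t=np.zeros((200,266,3),np.uint8)
mosaic([("scene",222,240,84)]*3,"pics/t.png",im);a[200:,532:]=cv2.imread("pics/t.png")[:,:266];cv2.imwrite("pics/m8.png",a)
E
```

```text
16.4 [ 0.65668553 -0.0650257   0.28215992] [0.82684339 0.53384547 0.71925508] 0.6063881057412636
(array([ 0.6032933 , -0.03514513]), np.float64(0.0009217942666191262), np.float64(0.7833333333333333)) (array([ 0.60299576, -0.03543967]), np.float64(0.0009921455475125976), np.float64(0.6583333333333333))
(array([ 0.60751145, -0.03085775]), np.float64(0.0007495876025333977), np.float64(0.775)) (array([ 0.60666324, -0.03151276]), np.float64(0.001008493361377618), np.float64(0.6666666666666666))
```

View pics/m8.png

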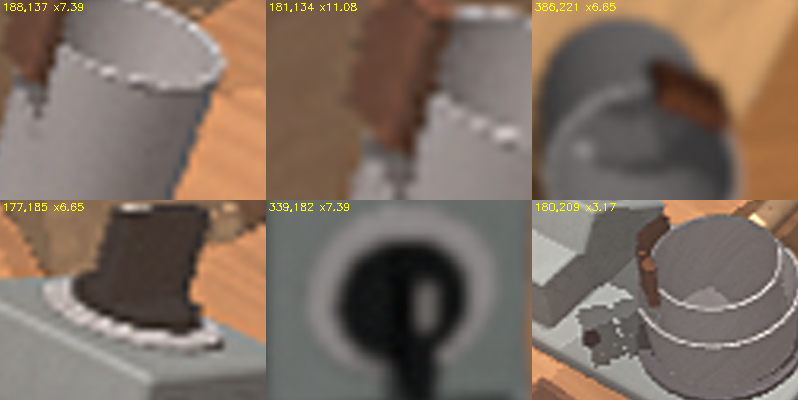

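```bash
cat >s.py <<'E'
from plan import *
from scipy.optimize import least_squares
S=np.array([(206.3,135),(214.6,138.3),(218.6,143.2),(196.1,141.1),(200.2,145.4),(205.6,148.1),(211.7,148.9),(217.1,147.8),(218.3,145.4)])
T=np.array([(387.2,243.6),(392.5,236.8),(400,233.8),(417,243.6),(415.5,239.8),(417.2,247.5),(387.8,247.5),(415.5,254),(402,260.3),(395.3,258.7),(410.2,257.6)])
th=np.radians(25)
def axes(az):
    u=np.array([np.cos(az),np.sin(az),0]);k=np.array([0,0,1.])
    return u*np.cos(th)+k*np.sin(th),-u*np.sin(th)+k*np.cos(th)
def res(q,az,z,which,off):
    c=np.array([*q[:2],z]);x,n=axes(az);o=[]
    for cam,p in(("top",T),("scene",S)):
        if cam not in which: continue
        C,d=ray(cam,p);X=C+d*(((c-C)@n)/(d@n))[:,None]
        if cam=="top": X=X+off
        o.append(np.linalg.norm(X-c,axis=1)-.044)
    return np.hstack(o)
if __name__=="__main__":
  off=np.array([.0037,.003,0])
  for az in(-16,-21,-26,-31):
    for z in(.158,.163,.168):
      r=[least_squares(res,[.4,-.36],args=(np.radians(az),z,w,off),loss="soft_l1",f_scale=.0015) for w in(("top",),("scene",))]
      print(az,z,r[0].x.round(4),r[1].x.round(4),"rms",[round(1000*np.sqrt((k.fun**2).mean()),2) for k in r], "mean",[round(k.fun.mean()*1000,1) for k in r])
E
python3 s.py; python3 - <<'E'
import sys;sys.path.insert(0,'.')
import os;os.chdir('.')
from s import *
# predicted lug centre px for candidate, vs observed blobs
for az in(-16,-21,-26,-31):
    x,n=axes(np.radians(az));c=np.array([.4045,-.3575,.163]);l=c+.046*x+.014*n
    print(az,l.round(3),proj("scene",l).round(1),proj("top",l-[.0037,.003,0]).round(1),"obs (192.9,139.7) (409.9,235.6)", "rimc",proj("top",c-[.0037,.003,0]).round(1))
E
```

```text
-16 0.158 [ 0.4049 -0.3595] [ 0.3997 -0.3578] rms [np.float64(1.23), np.float64(7.6)] mean [np.float64(0.6), np.float64(3.6)]
-16 0.163 [ 0.4048 -0.358 ] [ 0.4043 -0.3526] rms [np.float64(1.15), np.float64(7.45)] mean [np.float64(0.5), np.float64(3.5)]
-16 0.168 [ 0.4047 -0.3566] [ 0.409  -0.3474] rms [np.float64(1.09), np.float64(7.3)] mean [np.float64(0.3), np.float64(3.3)]
-21 0.158 [ 0.4049 -0.3594] [ 0.3988 -0.3593] rms [np.float64(1.09), np.float64(5.13)] mean [np.float64(0.3), np.float64(2.2)]
-21 0.163 [ 0.4048 -0.358 ] [ 0.4034 -0.3542] rms [np.float64(1.04), np.float64(5.01)] mean [np.float64(0.2), np.float64(2.1)]
-21 0.168 [ 0.4047 -0.3565] [ 0.408 -0.349] rms [np.float64(1.02), np.float64(4.89)] mean [np.float64(0.0), np.float64(1.9)]
-26 0.158 [ 0.405  -0.3593] [ 0.3979 -0.3607] rms [np.float64(1.07), np.float64(3.25)] mean [np.float64(0.1), np.float64(0.9)]
-26 0.163 [ 0.4049 -0.3579] [ 0.4025 -0.3555] rms [np.float64(1.06), np.float64(3.19)] mean [np.float64(-0.1), np.float64(0.7)]
-26 0.168 [ 0.4048 -0.3565] [ 0.4071 -0.3502] rms [np.float64(1.07), np.float64(3.14)] 
[... 173 characters left out ...]
0.163 [ 0.405  -0.3579] [ 0.4022 -0.3562] rms [np.float64(1.17), np.float64(2.36)] mean [np.float64(-0.3), np.float64(-0.6)]
-31 0.168 [ 0.405  -0.3564] [ 0.4068 -0.351 ] rms [np.float64(1.2), np.float64(2.43)] mean [np.float64(-0.4), np.float64(-0.8)]
-16 [ 0.439 -0.367  0.195] [[194.4 137. ]] [[408.4 235.4]] obs (192.9,139.7) (409.9,235.6) rimc [[402.2 247.1]]
-21 [ 0.438 -0.37   0.195] [[193.9 136.5]] [[409.4 235.8]] obs (192.9,139.7) (409.9,235.6) rimc [[402.2 247.1]]
-26 [ 0.437 -0.373  0.195] [[193.6 136. ]] [[410.3 236.2]] obs (192.9,139.7) (409.9,235.6) rimc [[402.2 247.1]]
-31 [ 0.435 -0.376  0.195] [[193.4 135.5]] [[411.2 236.7]] obs (192.9,139.7) (409.9,235.6) rimc [[402.2 247.1]]
```

```bash
cat >>s.py <<'E'
x,n=axes(np.radians(-24));c=np.array([.404,-.357,.163]);RS=np.c_[np.cross(x,-n),x,-n]
def G(h): return c+.046*x+h*n
E
python3 - <<'E'
from s import *
o=get_obs();print(o["clock"],o["joint_positions"].round(1),G(.005),RS.round(3))
plan([(G(.085)+[.02,.03,.01],RS),(G(.065),RS),(G(.005),RS)])
E
```

```text
16.45 [-7.8  4.  79.9 -0.1 95.9 22.4] [ 0.44015545 -0.37309744  0.18697198] [[ 0.407  0.828  0.386]
 [ 0.914 -0.369 -0.172]
 [ 0.     0.423 -0.906]]
xyz [-0.761 -0.141  0.021] r [-0.0686  0.0039 -0.0169] ->  [ 0.581 -0.153  0.276] d=116mm 25deg
xyz [-0.742 -0.21  -0.075] r [-0.  0. -0.] ->  [ 0.505 -0.241  0.273] d=116mm 0deg
xyz [-0.742 -0.21  -0.075] r [-0.  0. -0.] ->  [ 0.429 -0.329  0.269] d=116mm 0deg
xyz [-0.237 -0.065  0.177] r [0. 0. 0.] ->  [ 0.417 -0.363  0.241] d=45mm 0deg
xyz [-0.  -0.   0.4] r [0. 0. 0.] ->  [ 0.44  -0.373  0.187] d=60mm 0deg
```

Request:
{"op": "move_arm", "data": {
  "commands": [
    {"hand": 0.5,"x": -0.15,"y": -0.03,"z": 0,"rx": -0.02,"ry": 0.001,"rz": -0.005},
    {"hand": 0.5,"x": -0.35,"y": -0.06,"z": 0,"rx": -0.042,"ry": 0.002,"rz": -0.01},
    {"hand": 0.5,"x": -0.55,"y": -0.1,"z": 0,"rx": -0.06,"ry": 0.003,"rz": -0.015},
    {"hand": 0.5,"x": -0.761,"y": -0.141,"z": 0.021,"rx": -0.0686,"ry": 0.0039,"rz": -0.0169},
    {"hand": 0.5,"x": -0.761,"y": -0.141,"z": 0.021,"rx": -0.0686,"ry": 0.0039,"rz": -0.0169}
  ]
}}

```text
clock: 16.95
ee_pos: [0.5777, -0.1545, 0.2745]
eef_rot: [[0.408, 0.827, 0.386], [0.913, -0.369, -0.173], [-0.001, 0.424, -0.906]]
ft_force: [-0.2, -0.1, -1.4]
finger_gap: 0.75
```

Request:
{"op": "move_arm", "data": {
  "commands": [
    {"hand": 0.5,"x": -0.2,"y": -0.06,"z": -0.02,"rx": 0,"ry": 0,"rz": 0},
    {"hand": 0.5,"x": -0.45,"y": -0.13,"z": -0.05,"rx": 0,"ry": 0,"rz": 0},
    {"hand": 0.5,"x": -0.7,"y": -0.2,"z": -0.07,"rx": 0,"ry": 0,"rz": 0},
    {"hand": 0.5,"x": -0.95,"y": -0.27,"z": -0.1,"rx": 0,"ry": 0,"rz": 0},
    {"hand": 0.5,"x": -0.95,"y": -0.27,"z": -0.1,"rx": 0,"ry": 0,"rz": 0}
  ]
}}

```text
clock: 17.45
ee_pos: [0.4782, -0.2697, 0.2704]
eef_rot: [[0.411, 0.826, 0.385], [0.911, -0.372, -0.174], [-0.001, 0.422, -0.906]]
ft_force: [0.2, -0.4, 0.1]
finger_gap: 0.75
```

```bash
python3 - <<'E'
from s import *
o=get_obs();print(o["clock"],o["joint_positions"].round(1),o["ee_pos"])
plan([(G(.075),RS),(G(.060),RS),(G(.005),RS)])
E
```

```text
17.45 [-34.4 -26.4 109.4   4.4  72.4 -10.5] [ 0.47816347 -0.26970844  0.27044412]
xyz [-0.733 -0.188  0.061] r [-0.      0.0005 -0.0007] ->  [ 0.413 -0.361  0.25 ] d=114mm 0deg
xyz [-0.  -0.   0.1] r [0. 0. 0.] ->  [ 0.419 -0.364  0.237] d=15mm 0deg
xyz [0.    0.    0.367] r [0. 0. 0.] ->  [ 0.44  -0.373  0.187] d=55mm 0deg
```

Request:
{"op": "move_arm", "data": {
  "commands": [
    {"hand": 0.5,"x": -0.2,"y": -0.05,"z": 0.015,"rx": 0,"ry": 0,"rz": 0},
    {"hand": 0.5,"x": -0.45,"y": -0.12,"z": 0.03,"rx": 0,"ry": 0,"rz": 0},
    {"hand": 0.5,"x": -0.65,"y": -0.17,"z": 0.05,"rx": 0,"ry": 0,"rz": 0},
    {"hand": 0.5,"x": -0.733,"y": -0.188,"z": 0.1,"rx": 0,"ry": 0,"rz": 0},
    {"hand": 0.5,"x": -0.733,"y": -0.188,"z": 0.2,"rx": 0,"ry": 0,"rz": 0},
    {"hand": 0.5,"x": -0.733,"y": -0.188,"z": 0.25,"rx": 0,"ry": 0,"rz": 0},
    {"hand": 0.5,"x": -0.733,"y": -0.188,"z": 0.25,"rx": 0,"ry": 0,"rz": 0}
  ]
}}

```text
clock: 18.15
ee_pos: [0.4251, -0.3647, 0.2227]
eef_rot: [[0.41, 0.828, 0.383], [0.912, -0.372, -0.172], [0.0, 0.42, -0.907]]
ft_force: [0.6, 0.1, -0.6]
finger_gap: 0.75
```

```bash
python3 - <<'E'
from s import *
o=get_obs();print(o["clock"],o["ee_pos"])
for h in(.028,.0): print(h,"pred mid/ends scene",[proj("scene",G(h)+t*RS[:,0]).round(1).tolist() for t in(-.017,0,.017)])
plan([(G(.02),RS),(G(.005),RS)])
im=get_image("scene")[:,:,::-1].copy();cv2.imwrite("pics/raw9.png",im)
for cam,f in(("before","pics/scene0.png"),("now","pics/raw9.png")):
    t=cv2.imread(f)[125:155,182:204].astype(int);b,g,r=t[...,0],t[...,1],t[...,2];k=(r>b+25)&(r<135)&(g<75)
    print(cam);print("\n".join("".join("#" if q else "." for q in row) for row in k))
E
```

```text
18.15 [ 0.42506867 -0.36470746  0.22269518]
0.028 pred mid/ends scene [[[193.4, 129.7]], [[195.2, 132.4]], [[197.0, 135.1]]]
0.0 pred mid/ends scene [[[191.0, 137.3]], [[192.8, 140.0]], [[194.5, 142.7]]]
xyz [-0.01   0.004  0.164] r [-0.0004  0.0002 -0.0005] ->  [ 0.434 -0.371  0.201] d=25mm 0deg
xyz [0.  0.  0.1] r [0. 0. 0.] ->  [ 0.44  -0.373  0.187] d=15mm 0deg
before
......................
......................
......................
......................
......................
......................
..........#...........
..........##..........
.........###..........
..........###.........
.........#####........
........#####.##......
.........#######......
........####.###......
........#######.......
........#######.......
.......########.......
.......########.......
.......#######........
........######........
.........#####........
..........###.........
..........###.........
......................
......................
......................
......................
......................
......................
......................
now
......................
......................
......................
......................
......................
...........#..........
..........####........
..........####........
.........######.......
.........#######......
.........#######......
........########......
........########......
........########......
........#######.......
.......########.......
.......########.......
.......########.......
.......#######........
........######........
.........#####........
..........###.........
..........###.........
......................
......................
......................
......................
......................
......................
......................
```

Request:
{"op": "move_arm", "data": {
  "commands": [
    {"hand": 0.5,"x": -0.01,"y": 0.004,"z": 0.1,"rx": 0,"ry": 0,"rz": 0},
    {"hand": 0.5,"x": -0.01,"y": 0.004,"z": 0.2,"rx": 0,"ry": 0,"rz": 0},
    {"hand": 0.5,"x": -0.01,"y": 0.004,"z": 0.26,"rx": 0,"ry": 0,"rz": 0},
    {"hand": 0.5,"x": -0.01,"y": 0.004,"z": 0.264,"rx": 0,"ry": 0,"rz": 0},
    {"hand": 0,"x": -0.01,"y": 0.004,"z": 0.264,"rx": 0,"ry": 0,"rz": 0},
    {"hand": -0.3,"x": -0.01,"y": 0.004,"z": 0.264,"rx": 0,"ry": 0,"rz": 0},
    {"hand": -0.5,"x": -0.01,"y": 0.004,"z": 0.264,"rx": 0,"ry": 0,"rz": 0},
    {"hand": -0.6,"x": -0.01,"y": 0.004,"z": 0.264,"rx": 0,"ry": 0,"rz": 0},
    {"hand": -0.7,"x": -0.01,"y": 0.004,"z": 0.264,"rx": 0,"ry": 0,"rz": 0},
    {"hand": -0.8,"x": -0.01,"y": 0.004,"z": 0.264,"rx": 0,"ry": 0,"rz": 0},
    {"hand": -1,"x": -0.01,"y": 0.004,"z": 0.264,"rx": 0,"ry": 0,"rz": 0},
    {"hand": -1,"x": -0.01,"y": 0.004,"z": 0.264,"rx": 0,"ry": 0,"rz": 0},
    {"hand": -1,"x": -0.01,"y": 0.004,"z": 0.264,"rx": 0,"ry": 0,"rz": 0}
  ],
  "force": 40
}}

```text
clock: 19.5
ee_pos: [0.4399, -0.3732, 0.188]
eef_rot: [[0.41, 0.828, 0.384], [0.912, -0.372, -0.173], [-0.0, 0.421, -0.907]]
ft_force: [-2.8, 0.5, 1.4]
finger_gap: 0.104
```

```bash
python3 - <<'E'
from s import *
o=get_obs();print(o["clock"],o["ee_pos"],o["finger_gap"],o["ft_force"],o["ft_torque"])
im={n:get_image(n)[:,:,::-1].copy() for n in("scene","top")}
for k in im: cv2.imwrite(f"pics/{k}10.png",im[k])
d=cv2.absdiff(im["scene"],cv2.imread("pics/scene0.png")).max(2)[130:185,196:225];print("diff lower pot",(d[20:]>25).sum())
p=o["ee_pos"];R=o["eef_rot"];nn=-R[:,2]
print("lift .07 along n",p+.07*nn)
D=down(-24)
plan([(p+.09*nn,R)],(p,R))
q=p+.09*nn
plan([(q+[.0,0.02,.06],D)],(q,R))
E
```

```text
19.5 [ 0.43989809 -0.37323246  0.18804377] 0.10417297290913002 [-2.76439785  0.4976514   1.38284878] [ 0.18150152  0.81113393 -0.0425087 ]
diff lower pot 134
lift .07 along n [ 0.41304316 -0.36115463  0.25154919]
xyz [-0.   0.  -0.6] r [0. 0. 0.] ->  [ 0.405 -0.358  0.27 ] d=90mm 0deg
xyz [ 0.122  0.119 -0.386] r [ 0.0691  0.0002 -0.0005] ->  [ 0.405 -0.338  0.33 ] d=63mm 25deg
```

Request:
{"op": "move_arm", "data": {
  "commands": [
    {"hand": -1,"x": 0,"y": 0,"z": -0.04,"rx": 0,"ry": 0,"rz": 0},
    {"hand": -1,"x": 0,"y": 0,"z": -0.12,"rx": 0,"ry": 0,"rz": 0},
    {"hand": -1,"x": 0,"y": 0,"z": -0.22,"rx": 0,"ry": 0,"rz": 0},
    {"hand": -1,"x": 0,"y": 0,"z": -0.34,"rx": 0,"ry": 0,"rz": 0},
    {"hand": -1,"x": 0,"y": 0,"z": -0.46,"rx": 0,"ry": 0,"rz": 0},
    {"hand": -1,"x": 0,"y": 0,"z": -0.55,"rx": 0,"ry": 0,"rz": 0},
    {"hand": -1,"x": 0,"y": 0,"z": -0.6,"rx": 0,"ry": 0,"rz": 0},
    {"hand": -1,"x": 0,"y": 0,"z": -0.6,"rx": 0,"ry": 0,"rz": 0}
  ]
}}

```text
clock: 20.4
ee_pos: [0.4052, -0.3578, 0.2711]
eef_rot: [[0.41, 0.827, 0.385], [0.912, -0.371, -0.174], [-0.001, 0.422, -0.906]]
ft_force: [0.0, -0.3, -2.7]
finger_gap: 0.104
```

Request:
{"op": "move_arm", "data": {
  "commands": [
    {"hand": -1,"x": 0.02,"y": 0.02,"z": -0.06,"rx": 0.01,"ry": 0,"rz": 0},
    {"hand": -1,"x": 0.04,"y": 0.04,"z": -0.14,"rx": 0.024,"ry": 0,"rz": 0},
    {"hand": -1,"x": 0.07,"y": 0.07,"z": -0.23,"rx": 0.04,"ry": 0,"rz": 0},
    {"hand": -1,"x": 0.1,"y": 0.1,"z": -0.32,"rx": 0.055,"ry": 0,"rz": 0},
    {"hand": -1,"x": 0.12,"y": 0.12,"z": -0.386,"rx": 0.066,"ry": 0,"rz": 0},
    {"hand": -1,"x": 0.12,"y": 0.12,"z": -0.386,"rx": 0.0691,"ry": 0.0002,"rz": -0.0005},
    {"hand": -1,"x": 0.12,"y": 0.12,"z": -0.386,"rx": 0.0691,"ry": 0.0002,"rz": -0.0005}
  ]
}}

```text
clock: 21.1
ee_pos: [0.4057, -0.3382, 0.3297]
eef_rot: [[0.406, 0.914, 0.001], [0.914, -0.406, -0.0], [0.0, 0.001, -1.0]]
ft_force: [0.6, 0.1, -2.4]
finger_gap: 0.104
```

```bash
python3 - <<'E'
from s import *
o=get_obs();print(o["clock"],o["ee_pos"],o["finger_gap"],o["ft_force"],o["ft_torque"],o["joint_positions"].round(1));print(o["eef_rot"].round(3))
im=get_image("scene")[:,:,::-1].copy();cv2.imwrite("pics/raw11.png",im)
az=np.radians(20);g=np.array([.603,-.035])+.046*np.array([np.cos(az),np.sin(az)]);print(g)
plan([((.47,-.25,.33),down(0)),((*g,.31),down(20))])
E
```

```text
21.1 [ 0.40573252 -0.33822103  0.32970373] 0.10444260366213441 [ 0.55801759  0.12244461 -2.35095847] [-0.1168263  -0.17764344  0.00133578] [-42.6 -12.1  90.5   0.  101.5 -18.6]
[[ 0.406  0.914  0.001]
 [ 0.914 -0.406 -0.   ]
 [ 0.     0.001 -1.   ]]
[ 0.64622586 -0.01926707]
xyz [ 0.712  0.155 -0.001] r [ 0.0003  0.     -0.0667] ->  [ 0.47 -0.25  0.33] d=109mm 24deg
xyz [0.769 0.587 0.067] r [ 0.      0.     -0.0556] ->  [ 0.558 -0.135  0.32 ] d=146mm 20deg
xyz [0.522 0.815 0.067] r [ 0.  0. -0.] ->  [ 0.646 -0.019  0.31 ] d=146mm 0deg
```

Request:
{"op": "move_arm", "data": {
  "commands": [
    {"hand": -1,"x": 0.08,"y": 0.02,"z": 0,"rx": 0,"ry": 0,"rz": -0.01},
    {"hand": -1,"x": 0.2,"y": 0.05,"z": 0,"rx": 0,"ry": 0,"rz": -0.025},
    {"hand": -1,"x": 0.36,"y": 0.08,"z": 0,"rx": 0,"ry": 0,"rz": -0.042},
    {"hand": -1,"x": 0.52,"y": 0.11,"z": 0,"rx": 0,"ry": 0,"rz": -0.057},
    {"hand": -1,"x": 0.66,"y": 0.14,"z": 0,"rx": 0,"ry": 0,"rz": -0.0667},
    {"hand": -1,"x": 0.712,"y": 0.155,"z": 0,"rx": 0,"ry": 0,"rz": -0.0667}
  ]
}}

```text
clock: 21.75
ee_pos: [0.4703, -0.2488, 0.3293]
eef_rot: [[-0.002, 1.0, 0.003], [1.0, 0.002, -0.001], [-0.001, 0.003, -1.0]]
ft_force: [0.0, 0.7, -2.6]
finger_gap: 0.107
```

Request:
{"op": "move_arm", "data": {
  "commands": [
    {"hand": -1,"x": 0.08,"y": 0.06,"z": 0,"rx": 0,"ry": 0,"rz": -0.01},
    {"hand": -1,"x": 0.22,"y": 0.17,"z": 0.02,"rx": 0,"ry": 0,"rz": -0.025},
    {"hand": -1,"x": 0.38,"y": 0.29,"z": 0.03,"rx": 0,"ry": 0,"rz": -0.04},
    {"hand": -1,"x": 0.54,"y": 0.41,"z": 0.05,"rx": 0,"ry": 0,"rz": -0.05},
    {"hand": -1,"x": 0.69,"y": 0.52,"z": 0.067,"rx": 0,"ry": 0,"rz": -0.0556},
    {"hand": -1,"x": 0.77,"y": 0.587,"z": 0.067,"rx": 0,"ry": 0,"rz": -0.0556},
    {"hand": -1,"x": 0.77,"y": 0.587,"z": 0.067,"rx": 0,"ry": 0,"rz": -0.0556}
  ]
}}

```text
clock: 22.45
ee_pos: [0.5585, -0.1325, 0.3189]
eef_rot: [[-0.344, 0.939, 0.003], [0.939, 0.344, -0.0], [-0.001, 0.003, -1.0]]
ft_force: [-0.2, -1.0, -2.1]
finger_gap: 0.104
```

```bash
python3 - <<'E'
from s import *
o=get_obs();print(o["clock"],o["ee_pos"],o["joint_positions"].round(1))
plan([((.646,-.0193,.31),down(20))])
E
```

```text
22.45 [ 0.55848556 -0.13248685  0.31893331] [-15.9  -6.6  86.6   0.   99.8 -36. ]
xyz [0.508 0.807 0.061] r [0.0004 0.0002 0.0003] ->  [ 0.646 -0.019  0.31 ] d=143mm 0deg
```

Request:
{"op": "move_arm", "data": {
  "commands": [
    {"hand": -1,"x": 0.06,"y": 0.1,"z": 0.01,"rx": 0,"ry": 0,"rz": 0},
    {"hand": -1,"x": 0.16,"y": 0.25,"z": 0.02,"rx": 0,"ry": 0,"rz": 0},
    {"hand": -1,"x": 0.27,"y": 0.43,"z": 0.03,"rx": 0,"ry": 0,"rz": 0},
    {"hand": -1,"x": 0.38,"y": 0.6,"z": 0.05,"rx": 0,"ry": 0,"rz": 0},
    {"hand": -1,"x": 0.47,"y": 0.74,"z": 0.061,"rx": 0,"ry": 0,"rz": 0},
    {"hand": -1,"x": 0.508,"y": 0.807,"z": 0.061,"rx": 0,"ry": 0,"rz": 0},
    {"hand": -1,"x": 0.508,"y": 0.807,"z": 0.061,"rx": 0.0004,"ry": 0.0002,"rz": 0.0003}
  ]
}}

```text
clock: 23.15
ee_pos: [0.6464, -0.019, 0.3096]
eef_rot: [[-0.342, 0.94, -0.0], [0.94, 0.342, 0.0], [0.0, -0.0, -1.0]]
ft_force: [-0.3, -0.2, -1.8]
finger_gap: 0.104
```

```bash
python3 - <<'E'
from plan import *
import m
o=get_obs();print(o["clock"],o["ee_pos"])
im={n:get_image(n)[:,:,::-1].copy() for n in("scene","top")};m.ims=im
cv2.imwrite("pics/raw12.png",im["scene"]);cv2.imwrite("pics/raw12t.png",im["top"])
for h in(.0,.005,.010):
    z=o["ee_pos"][2]-h
    print(h,m.circ("scene",np.array([.602,-.036]),.044,z,"s",1),m.circ("scene",np.array([.602,-.036]),.044,z,"v",-1))
# pot silhouette in scene: grey columns between; widths by row
cv2.imwrite("pics/s12.png",cv2.resize(im["scene"][120:300,150:330],None,fx=3.3,fy=3.3,interpolation=2))
E
```

```text
23.15 [ 0.64640246 -0.01899457  0.30960866]
0.0 (array([ 0.61120487, -0.03076446]), np.float64(0.001959335745610892), np.float64(0.5083333333333333)) (array([ 0.61167709, -0.03035694]), np.float64(0.002432509301328843), np.float64(0.45))
0.005 (array([ 0.60657762, -0.03467585]), np.float64(0.0020587125386506526), np.float64(0.5)) (array([ 0.60711434, -0.0345219 ]), np.float64(0.003013325067341203), np.float64(0.44166666666666665))
0.01 (array([ 0.6022661, -0.0389601]), np.float64(0.0024532801126292726), np.float64(0.48333333333333334)) (array([ 0.60269598, -0.03877236]), np.float64(0.0031098750327480246), np.float64(0.44166666666666665))
```

View pics/s12.png

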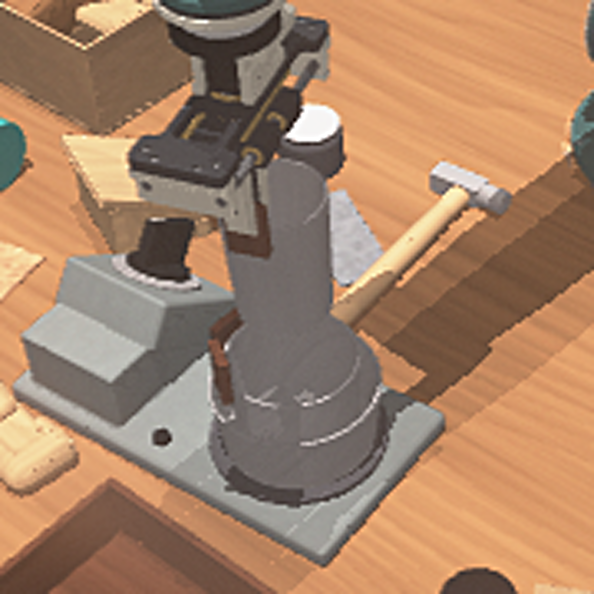

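Request:
{"op": "move_arm", "data": {
  "commands": [
    {"hand": -1,"x": 0,"y": 0,"z": 0.06,"rx": 0,"ry": 0,"rz": 0},
    {"hand": -1,"x": 0,"y": 0,"z": 0.16,"rx": 0,"ry": 0,"rz": 0},
    {"hand": -1,"x": 0,"y": 0,"z": 0.3,"rx": 0,"ry": 0,"rz": 0},
    {"hand": -1,"x": 0,"y": 0,"z": 0.44,"rx": 0,"ry": 0,"rz": 0},
    {"hand": -1,"x": 0,"y": 0,"z": 0.57,"rx": 0,"ry": 0,"rz": 0},
    {"hand": -1,"x": 0,"y": 0,"z": 0.69,"rx": 0,"ry": 0,"rz": 0},
    {"hand": -1,"x": 0,"y": 0,"z": 0.79,"rx": 0,"ry": 0,"rz": 0},
    {"hand": -1,"x": 0,"y": 0,"z": 0.86,"rx": 0,"ry": 0,"rz": 0},
    {"hand": -1,"x": 0,"y": 0,"z": 0.91,"rx": 0,"ry": 0,"rz": 0},
    {"hand": -1,"x": 0,"y": 0,"z": 0.94,"rx": 0,"ry": 0,"rz": 0},
    {"hand": -1,"x": 0,"y": 0,"z": 0.94,"rx": 0,"ry": 0,"rz": 0}
  ]
}}

```text
clock: 24.35
ee_pos: [0.6457, -0.0202, 0.1689]
eef_rot: [[-0.341, 0.94, -0.0], [0.94, 0.341, -0.0], [-0.0, -0.0, -1.0]]
ft_force: [-0.5, 0.6, -2.9]
finger_gap: 0.099
```

Request:
{"op": "move_arm", "data": {
  "commands": [
    {"hand": -1,"x": 0,"y": 0,"z": 0.012,"rx": 0,"ry": 0,"rz": 0},
    {"hand": -1,"x": 0,"y": 0,"z": 0.024,"rx": 0,"ry": 0,"rz": 0},
    {"hand": -1,"x": 0,"y": 0,"z": 0.03,"rx": 0,"ry": 0,"rz": 0},
    {"hand": -1,"x": 0,"y": 0,"z": 0.03,"rx": 0,"ry": 0,"rz": 0}
  ]
}}

```text
clock: 24.75
ee_pos: [0.6457, -0.0202, 0.1644]
eef_rot: [[-0.341, 0.94, -0.0], [0.94, 0.341, -0.0], [-0.0, -0.0, -1.0]]
ft_force: [-0.7, -0.4, -2.5]
finger_gap: 0.106
```

```bash
python3 - <<'E'
from plan import *
o=get_obs();print(o["clock"],o["ee_pos"],o["ft_force"],o["ft_torque"])
E
```

```text
24.75 [ 0.64572988 -0.0201639   0.16437553] [-0.67711154 -0.41521734 -2.45113874] [-0.00948776 -0.16196653 -0.02004335]
```

Request:
{"op": "move_arm", "data": {
  "commands": [
    {"hand": -1,"x": 0,"y": 0,"z": 0.01,"rx": 0,"ry": 0,"rz": 0},
    {"hand": -1,"x": 0,"y": 0,"z": 0.02,"rx": 0,"ry": 0,"rz": 0},
    {"hand": -1,"x": 0,"y": 0,"z": 0.025,"rx": 0,"ry": 0,"rz": 0},
    {"hand": -1,"x": 0,"y": 0,"z": 0.025,"rx": 0,"ry": 0,"rz": 0}
  ]
}}

```text
clock: 25.15
ee_pos: [0.6458, -0.0202, 0.1607]
eef_rot: [[-0.341, 0.94, -0.0], [0.94, 0.341, -0.0], [-0.0, -0.0, -1.0]]
ft_force: [1.0, 0.3, -1.2]
finger_gap: 0.103
```

Request:
{"op": "move_arm", "data": {
  "commands": [
    {"hand": -1,"x": 0,"y": 0,"z": 0.005,"rx": 0,"ry": 0,"rz": 0},
    {"hand": -1,"x": 0,"y": 0,"z": 0.01,"rx": 0,"ry": 0,"rz": 0},
    {"hand": -1,"x": 0,"y": 0,"z": 0.01,"rx": 0,"ry": 0,"rz": 0}
  ]
}}

```text
clock: 25.45
ee_pos: [0.6462, -0.02, 0.1604]
eef_rot: [[-0.341, 0.94, 0.002], [0.94, 0.341, 0.0], [-0.001, 0.002, -1.0]]
ft_force: [0.3, 2.5, 6.9]
finger_gap: 0.108
```

```bash
python3 - <<'E'
from plan import *
o=get_obs();print(o["clock"],o["ee_pos"],o["ft_force"],o["ft_torque"])
E
```

```text
25.45 [ 0.6461867  -0.01995615  0.16038159] [0.2632109  2.53100592 6.89506107] [ 0.31016039  0.12079337 -0.09334018]
```

Request:
{"op": "move_arm", "data": {
  "commands": [
    {"hand": -0.8,"x": 0,"y": 0,"z": -0.005,"rx": 0,"ry": 0,"rz": 0},
    {"hand": -0.6,"x": 0,"y": 0,"z": -0.005,"rx": 0,"ry": 0,"rz": 0},
    {"hand": -0.4,"x": 0,"y": 0,"z": -0.005,"rx": 0,"ry": 0,"rz": 0},
    {"hand": -0.4,"x": 0,"y": 0,"z": -0.005,"rx": 0,"ry": 0,"rz": 0},
    {"hand": -0.4,"x": 0,"y": 0,"z": -0.06,"rx": 0,"ry": 0,"rz": 0},
    {"hand": -0.4,"x": 0,"y": 0,"z": -0.2,"rx": 0,"ry": 0,"rz": 0},
    {"hand": -0.4,"x": 0,"y": 0,"z": -0.4,"rx": 0,"ry": 0,"rz": 0},
    {"hand": 0.2,"x": 0,"y": 0,"z": -0.65,"rx": 0,"ry": 0,"rz": 0},
    {"hand": 0.2,"x": 0,"y": 0,"z": -0.75,"rx": 0,"ry": 0,"rz": 0},
    {"hand": 0.2,"x": 0,"y": 0,"z": -0.75,"rx": 0,"ry": 0,"rz": 0}
  ]
}}

```text
clock: 26.45
ee_pos: [0.6466, -0.02, 0.2756]
eef_rot: [[-0.341, 0.94, 0.006], [0.94, 0.341, -0.0], [-0.002, 0.005, -1.0]]
ft_force: [1.2, 0.2, 0.4]
finger_gap: 0.508
```

```bash
cat >d.py <<'E'
from plan import *
yaw=np.radians(5);W=np.array([[np.cos(yaw),-np.sin(yaw),0],[np.sin(yaw),np.cos(yaw),0],[0,0,1.]])
P0=np.array([.6025,-.0345,0])
th=np.radians(35);nd=W@[-np.sin(th),0,np.cos(th)];xs=W@[np.cos(th),0,np.sin(th)];yw=W[:,1]
C,d=ray("scene",[(196.9,202.5)]);yn=W[:,1]
F=C+d[0]*((( P0-.195*yw)-C)@yn/(d[0]@yn))
def bar(F,a): # outline px of bar top (55 above face) at clockwise angle a
    t=np.radians(a);b=xs*np.cos(t)+np.cross(nd,xs)*np.sin(-t);q=np.cross(nd,b)
    return [F+h*nd+s*.031*b+r*.007*q for h in(.055,.013) for s in(-1,1) for r in(-1,1)]
E
python3 - <<'E'
from d import *
o=get_obs();print(o["clock"],o["ee_pos"],o["ft_force"],o["finger_gap"])
print("F",F,"warmer x",(W.T@(F-P0)),"top px",proj("top",F-[.0037,.003,0]),"obs 357.2,194.2")
for a in(-35,-15,0,15,35):
    b=np.array(bar(F,a));print(a,proj("scene",b).round(0).astype(int).tolist(),proj("top",b-[.0037,.003,0]).round(0).astype(int).tolist())
for f,(x0,x1,y0,y1) in(("scene0",(182,214,180,212)),("top0",(342,374,178,216))):
    t=cv2.imread(f"pics/{f}.png")[y0:y1,x0:x1].max(2);print(f,x0,y0);print("\n".join("".join("#" if q<70 else "+" if q>125 else "." for q in r) for r in t))
import m
im={"scene":get_image("scene")[:,:,::-1].copy()};m.ims=im;cv2.imwrite("pics/raw13.png",im["scene"])
for R,z in((.044,.153),(.059,.124),(.075,.095)): print(R,m.circ("scene",np.array([.603,-.035]),R,z,"v",-1),m.circ("scene",np.array([.603,-.035]),R,z,"s",1))
E
```

```text
26.45 [ 0.64660365 -0.02001291  0.27564816] [1.24521646 0.16116683 0.38243587] 0.5082277840125634
F [ 0.57716277 -0.23246159  0.08766805] warmer x [-0.0424943  -0.195       0.08766805] top px [[356.68169308 193.67552251]] obs 357.2,194.2
-35 [[200, 183], [205, 184], [199, 187], [203, 189], [197, 196], [201, 197], [195, 200], [200, 202]] [[367, 207], [364, 209], [357, 194], [353, 196], [364, 201], [361, 203], [354, 188], [350, 190]]
-15 [[204, 184], [208, 185], [196, 186], [200, 188], [200, 196], [204, 198], [192, 199], [196, 201]] [[364, 209], [360, 210], [360, 193], [356, 194], [362, 203], [358, 204], [357, 187], [353, 188]]
0 [[206, 185], [210, 186], [194, 185], [197, 187], [202, 197], [206, 199], [190, 198], [193, 200]] [[362, 210], [358, 210], [363, 193], [358, 193], [359, 204], [355, 204], [360, 187], [356, 187]]
15 [[208, 186], [211, 187], [192, 184], [195, 186], [205, 198], [207, 200], [189, 197], [191, 199]] [[359, 210], [355, 210], [365, 193], [361, 193], [357, 204], [353, 203], [362, 187], [358, 187]]
35 [[211, 187], [212, 188], [192, 183], [193, 184], [207, 200], [208, 201
[... 2357 characters left out ...]
+++++
..........++.....+++++++++++++++
++++++++++++.....+++++++++++++++
++++++++++++.....+++++++++++++++
0.044 (array([ 0.61092067, -0.03320405]), np.float64(0.001813498915590659), np.float64(0.525)) (array([ 0.60547077, -0.03485195]), np.float64(0.0009328106414204299), np.float64(0.7083333333333334))
0.059 (array([ 0.60345011, -0.0353433 ]), np.float64(0.0014978136455918653), np.float64(0.525)) (array([ 0.60298272, -0.03495884]), np.float64(0.0015265700245953272), np.float64(0.5833333333333334))
0.075 (array([ 0.60325132, -0.03445014]), np.float64(0.0017514219309989407), np.float64(0.525)) (array([ 0.60356994, -0.03400336]), np.float64(0.0016506583393680815), np.float64(0.5333333333333333))
```

```bash
cat >>d.py <<'E'
t=np.radians(-4);b=xs*np.cos(t)-yw*np.sin(t);q=np.cross(nd,b);RD=np.c_[np.cross(q,-nd),q,-nd]
E
python3 - <<'E'
from d import *
A=F+.16*nd+[-.01,.06,.02]
plan([(A,RD),(F+.10*nd,RD),(F+.027*nd,RD)]);print(RD.round(3))
E
```

```text
xyz [-0.309 -0.717  0.113] r [-0.0609 -0.0852 -0.2123] ->  [ 0.561 -0.1    0.256] d=118mm 85deg
xyz [ 0.6   -0.443 -0.257] r [-0. -0. -0.] ->  [ 0.476 -0.18   0.239] d=118mm 0deg
xyz [ 0.079 -0.4    0.527] r [0. 0. 0.] ->  [ 0.52  -0.237  0.17 ] d=100mm 0deg
xyz [ 0.    -0.     0.487] r [0. 0. 0.] ->  [ 0.562 -0.234  0.11 ] d=73mm 0deg
[[-0.808 -0.144  0.571]
 [-0.141  0.989  0.05 ]
 [-0.572 -0.04  -0.819]]
```

Request:
{"op": "move_arm", "data": {
  "commands": [
    {"hand": 0.1,"x": -0.05,"y": -0.12,"z": 0,"rx": -0.006,"ry": -0.0085,"rz": -0.021},
    {"hand": 0.1,"x": -0.1,"y": -0.26,"z": 0,"rx": -0.012,"ry": -0.017,"rz": -0.042},
    {"hand": 0.1,"x": -0.16,"y": -0.4,"z": 0,"rx": -0.018,"ry": -0.0255,"rz": -0.063},
    {"hand": 0.1,"x": -0.22,"y": -0.52,"z": 0,"rx": -0.024,"ry": -0.034,"rz": -0.084},
    {"hand": 0.1,"x": -0.27,"y": -0.63,"z": 0,"rx": -0.03,"ry": -0.0425,"rz": -0.105},
    {"hand": 0.1,"x": -0.309,"y": -0.717,"z": 0,"rx": -0.036,"ry": -0.051,"rz": -0.126},
    {"hand": 0.1,"x": -0.309,"y": -0.717,"z": 0,"rx": -0.042,"ry": -0.0595,"rz": -0.147},
    {"hand": 0.1,"x": -0.309,"y": -0.717,"z": 0,"rx": -0.048,"ry": -0.068,"rz": -0.168},
    {"hand": 0.1,"x": -0.309,"y": -0.717,"z": 0,"rx": -0.055,"ry": -0.077,"rz": -0.19},
    {"hand": 0.1,"x": -0.309,"y": -0.717,"z": 0,"rx": -0.0609,"ry": -0.0852,"rz": -0.2123},
    {"hand": 0.1,"x": -0.309,"y": -0.717,"z": 0,"rx": -0.0609,"ry": -0.0852,"rz": -0.2123}
  ]
}}

```text
clock: 27.6
ee_pos: [0.5599, -0.1008, 0.2702]
eef_rot: [[-0.809, -0.146, 0.57], [-0.142, 0.989, 0.051], [-0.571, -0.04, -0.82]]
ft_force: [-0.1, -0.3, -0.8]
finger_gap: 0.55
```

```bash
python3 - <<'E'
from d import *
o=get_obs();print(o["clock"],o["ee_pos"],o["joint_positions"].round(1),o["finger_gap"],o["ft_force"]);print(o["eef_rot"].round(3))
plan([(F+.12*nd,RD),(F+.065*nd,RD),(F+.027*nd,RD)])
E
```

```text
27.6 [ 0.55991041 -0.10079972  0.27015132] [ -20.3  -28.8  113.4   15.8   64.1 -122.3] 0.5497077994061798 [-0.14576923 -0.26529598 -0.78982014]
[[-0.809 -0.146  0.57 ]
 [-0.142  0.989  0.051]
 [-0.571 -0.04  -0.82 ]]
xyz [ 0.728 -0.835  0.219] r [ 0.0001 -0.0002  0.0002] ->  [ 0.509 -0.238  0.186] d=169mm 0deg
xyz [ 0.    -0.     0.367] r [0. 0. 0.] ->  [ 0.54  -0.236  0.141] d=55mm 0deg
xyz [ 0.    -0.     0.253] r [0. 0. 0.] ->  [ 0.562 -0.234  0.11 ] d=38mm 0deg
```

Request:
{"op": "move_arm", "data": {
  "commands": [
    {"hand": 0.1,"x": 0.2,"y": -0.2,"z": 0,"rx": 0,"ry": 0,"rz": 0},
    {"hand": 0.1,"x": 0.4,"y": -0.45,"z": 0.05,"rx": 0,"ry": 0,"rz": 0},
    {"hand": 0.1,"x": 0.6,"y": -0.68,"z": 0.15,"rx": 0,"ry": 0,"rz": 0},
    {"hand": 0.1,"x": 0.728,"y": -0.835,"z": 0.219,"rx": 0,"ry": 0,"rz": 0},
    {"hand": 0.1,"x": 0.728,"y": -0.835,"z": 0.219,"rx": 0,"ry": 0,"rz": 0},
    {"hand": 0.1,"x": 0.728,"y": -0.835,"z": 0.219,"rx": 0,"ry": 0,"rz": 0}
  ]
}}

```text
clock: 28.2
ee_pos: [0.5084, -0.2385, 0.1847]
eef_rot: [[-0.811, -0.142, 0.568], [-0.137, 0.989, 0.051], [-0.569, -0.036, -0.821]]
ft_force: [-0.4, 0.5, 1.3]
finger_gap: 0.553
```

```bash
python3 - <<'E'
from d import *
o=get_obs();print(o["clock"],o["ee_pos"],o["finger_gap"],o["ft_force"])
plan([(F+.065*nd,RD),(F+.045*nd,RD),(F+.027*nd,RD)])
im=get_image("scene")[:,:,::-1].copy();cv2.imwrite("pics/raw14.png",im)
p=o["ee_pos"];R=o["eef_rot"]
g=.093*o["finger_gap"]/2
print("pred finger tips px",proj("scene",[p+g*R[:,1],p-g*R[:,1]]).round(1).tolist(),"bar top ctr",proj("scene",F+.055*nd).round(1))
t=im[165:212,165:225];gr=t.max(2)
print("\n".join("".join("#" if q<70 else "+" if q>150 else "." for q in r) for r in gr))
E
```

```text
28.2 [ 0.50836391 -0.23853446  0.18472232] 0.5530936552511335 [-0.39348225  0.49823426  1.33140763]
xyz [-0.007 -0.001  0.361] r [ 0.0002 -0.0006 -0.0006] ->  [ 0.54  -0.236  0.141] d=54mm 0deg
xyz [-0.    -0.     0.133] r [0. 0. 0.] ->  [ 0.551 -0.235  0.125] d=20mm 0deg
xyz [0.   0.   0.12] r [0. 0. 0.] ->  [ 0.562 -0.234  0.11 ] d=18mm 0deg
pred finger tips px [[214.8, 168.6], [200.9, 162.8]] bar top ctr [[201.8 185.7]]
+++++++++++++++++++++++++++++++++++++++++++++++++++++++..+++
+++++++++++++++++++++++++++++++++++++++++++++++++++++++..+++
++++++++++++++++++++++++++++++++++++++++++++++++++++++..++++
+++++++++++++++++++++++++++++++++++++++++++++.+++++++..+++++
+++++++++++++++++++++++++++++++++++++++++++++.+++++..+++++++
++++++++++++++++++++++++++++++++++++++++++++++++++++++++++++
+++++++++++++++++++++++++++++++++++++++++++++.+.++++++++++++
++++++++.++++++++++++++++++++++++++++++++++++.++.+++++++++++
++++++++..+++++++++++++++++++++++++++++++++++.+.++++++++++++
+++++++++.+++++++++++++++++++++++++++++++++++....+++++++++++
+++++++++.+++++++++++++++++++++++++++++..++++..++...++++++++
++
[... 1493 characters left out ...]
#.#.#...##++.....++++++++++++
+++++.....+++++.....+++++.###....#..#...##......++++++++++++
+++++..+....+++++.....+++++.####......#.##.+..++++++++++++++
+++++.........+++++....++++++.############.+++++++++++++++++
++++...+........+++++.....++++++.#########.+++++++++++++++++
++++..............+++++.....++++++++++...+++++++++++++++++++
+++.......+.........+++++.......+++++++++++++..+.+.+++++++++
++++..................+++++............++....#......+++++++.
+++...........+.........++++++...+++........+++......+++++..
++................+..+.....+++++..++++.+++++++++++++....++++
++............+....+++......++++++.+++++++++..............++
++.................++++..++.+.+++++......................+++
```

Request:
{"op": "move_arm", "data": {
  "commands": [
    {"hand": 0.1,"x": -0.007,"y": 0,"z": 0.15,"rx": 0,"ry": 0,"rz": 0},
    {"hand": 0.1,"x": -0.007,"y": 0,"z": 0.3,"rx": 0,"ry": 0,"rz": 0},
    {"hand": 0.1,"x": -0.007,"y": 0,"z": 0.4,"rx": 0,"ry": 0,"rz": 0},
    {"hand": 0.1,"x": -0.007,"y": 0,"z": 0.49,"rx": 0,"ry": 0,"rz": 0},
    {"hand": 0.1,"x": -0.007,"y": 0,"z": 0.49,"rx": 0,"ry": 0,"rz": 0}
  ]
}}

```text
clock: 28.75
ee_pos: [0.552, -0.2328, 0.125]
eef_rot: [[-0.81, -0.145, 0.568], [-0.139, 0.989, 0.053], [-0.569, -0.037, -0.821]]
ft_force: [0.1, -0.4, -0.3]
finger_gap: 0.547
```

Request:
{"op": "move_arm", "data": {
  "commands": [
    {"hand": 0.1,"x": 0,"y": 0,"z": 0.06,"rx": 0,"ry": 0,"rz": 0},
    {"hand": 0.1,"x": 0,"y": 0,"z": 0.11,"rx": 0,"ry": 0,"rz": 0},
    {"hand": 0.1,"x": 0,"y": 0,"z": 0.11,"rx": 0,"ry": 0,"rz": 0},
    {"hand": -0.3,"x": 0,"y": 0,"z": 0.11,"rx": 0,"ry": 0,"rz": 0},
    {"hand": -0.5,"x": 0,"y": 0,"z": 0.11,"rx": 0,"ry": 0,"rz": 0}
  ],
  "force": 20
}}

```text
clock: 29.25
ee_pos: [0.5614, -0.2321, 0.1119]
eef_rot: [[-0.81, -0.144, 0.568], [-0.139, 0.989, 0.052], [-0.569, -0.037, -0.821]]
ft_force: [-1.0, -0.2, 0.0]
finger_gap: 0.427
```

Request:
{"op": "move_arm", "data": {
  "commands": [
    {"hand": -0.6,"x": 0,"y": 0,"z": 0,"rx": 0,"ry": 0,"rz": 0},
    {"hand": -0.7,"x": 0,"y": 0,"z": 0,"rx": 0,"ry": 0,"rz": 0},
    {"hand": -0.8,"x": 0,"y": 0,"z": 0,"rx": 0,"ry": 0,"rz": 0},
    {"hand": -1,"x": 0,"y": 0,"z": 0,"rx": 0,"ry": 0,"rz": 0},
    {"hand": -1,"x": 0,"y": 0,"z": 0,"rx": 0,"ry": 0,"rz": 0}
  ]
}}

```text
clock: 29.75
ee_pos: [0.5618, -0.2358, 0.1126]
eef_rot: [[-0.809, -0.139, 0.57], [-0.139, 0.989, 0.044], [-0.57, -0.044, -0.82]]
ft_force: [10.9, -32.8, -10.8]
finger_gap: 0.155
```

```bash
python3 - <<'E'
from d import *
o=get_obs();print(o["clock"],o["ee_pos"],o["finger_gap"],o["ft_force"],o["ft_torque"],o["joint_positions"].round(1));print("target",F+.027*nd)
print("force in tool",o["eef_rot"].T@o["ft_force"],o["eef_rot"].T@o["ft_torque"])
E
```

```text
29.75 [ 0.56182395 -0.23584466  0.11256154] 0.15500527589369464 [ 10.91841606 -32.83409808 -10.78408764] [-4.44963629 -0.33334371 -3.45264024] [ -35.8  -15.7  118.8   27.8   52.3 -147. ]
target [ 0.56173514 -0.23381133  0.10978515]
force in tool [  1.88979377 -33.53145754  13.62557843] [5.61764596 0.4420015  0.27891637]
```

Request:
{"op": "move_arm", "data": {
  "commands": [
    {"hand": -1,"x": 0,"y": -0.01,"z": 0,"rx": 0,"ry": 0,"rz": 0},
    {"hand": -1,"x": 0,"y": -0.01,"z": 0,"rx": 0,"ry": 0,"rz": 0}
  ]
}}

```text
clock: 29.95
ee_pos: [0.5619, -0.2368, 0.1126]
eef_rot: [[-0.81, -0.14, 0.57], [-0.138, 0.989, 0.046], [-0.57, -0.042, -0.82]]
ft_force: [-1.0, 5.0, 1.8]
finger_gap: 0.156
```

```bash
python3 - <<'E'
from d import *
o=get_obs();print(o["clock"],o["ee_pos"],o["finger_gap"])
print("force in tool",o["eef_rot"].T@o["ft_force"],o["eef_rot"].T@o["ft_torque"])
E
```

```text
29.95 [ 0.56188898 -0.23681612  0.11260926] 0.15555467907392653
force in tool [-0.92870009  4.97786617 -1.80497058] [-1.18831467  0.11305368  0.36936168]
```

Request:
{"op": "move_arm", "data": {
  "commands": [
    {"hand": -1,"x": 0,"y": 0,"z": 0,"rx": 0,"ry": 0,"rz": 0.014},
    {"hand": -1,"x": 0,"y": 0,"z": 0,"rx": 0,"ry": 0,"rz": 0.028},
    {"hand": -1,"x": 0,"y": 0,"z": 0,"rx": 0,"ry": 0,"rz": 0.042},
    {"hand": -1,"x": 0,"y": 0,"z": 0,"rx": 0,"ry": 0,"rz": 0.042}
  ]
}}

```text
clock: 30.35
ee_pos: [0.5619, -0.2375, 0.1127]
eef_rot: [[-0.817, 0.08, 0.57], [0.128, 0.991, 0.044], [-0.562, 0.109, -0.82]]
ft_force: [4.7, -6.3, -4.1]
finger_gap: 0.148
```

```bash
python3 - <<'E'
from d import *
o=get_obs();R=o["eef_rot"];print(o["clock"],o["ee_pos"],o["finger_gap"])
print("force in tool",R.T@o["ft_force"],R.T@o["ft_torque"],"turned",(Ro.from_matrix(RD).inv()*Ro.from_matrix(R)).as_rotvec(degrees=True).round(1))
E
```

```text
30.35 [ 0.56193988 -0.23745574  0.11269068] 0.14786772289708588
force in tool [-2.32668265 -6.32216178  5.73776341] [ 0.94003587 -0.18209052 -0.12972828] turned [ 0.3  0.1 15.4]
```

Request:
{"op": "move_arm", "data": {
  "commands": [
    {"hand": -1,"x": 0,"y": -0.005,"z": 0,"rx": 0,"ry": 0,"rz": 0.015},
    {"hand": -1,"x": 0,"y": -0.007,"z": 0,"rx": 0,"ry": 0,"rz": 0.03},
    {"hand": -1,"x": 0,"y": -0.01,"z": 0,"rx": 0,"ry": 0,"rz": 0.045},
    {"hand": -1,"x": 0,"y": -0.01,"z": 0,"rx": 0,"ry": 0,"rz": 0.056},
    {"hand": -1,"x": 0,"y": -0.01,"z": 0,"rx": 0,"ry": 0,"rz": 0.056}
  ]
}}

```text
clock: 30.85
ee_pos: [0.5616, -0.2391, 0.1123]
eef_rot: [[-0.74, 0.358, 0.57], [0.462, 0.886, 0.044], [-0.489, 0.296, -0.82]]
ft_force: [-0.5, -2.8, -1.0]
finger_gap: 0.149
```

```bash
python3 - <<'E'
from d import *
o=get_obs();R=o["eef_rot"];print(o["clock"],o["ee_pos"],o["finger_gap"])
print("force in tool",R.T@o["ft_force"],R.T@o["ft_torque"],"turned",(Ro.from_matrix(RD).inv()*Ro.from_matrix(R)).as_rotvec(degrees=True).round(1))
E
```

```text
30.85 [ 0.56162798 -0.2391021   0.11230381] 0.1493416153165641
force in tool [-0.4978492  -2.96623309  0.3892193 ] [ 0.47547041  0.29452087 -0.0138339 ] turned [ 0.4  0.  35.7]
```

Request:
{"op": "move_arm", "data": {
  "commands": [
    {"hand": -1,"x": 0,"y": -0.004,"z": 0,"rx": 0,"ry": 0,"rz": 0.015},
    {"hand": -1,"x": 0,"y": -0.006,"z": 0,"rx": 0,"ry": 0,"rz": 0.03},
    {"hand": -1,"x": 0,"y": -0.008,"z": 0,"rx": 0,"ry": 0,"rz": 0.045},
    {"hand": -1,"x": 0,"y": -0.01,"z": 0,"rx": 0,"ry": 0,"rz": 0.06},
    {"hand": -1,"x": 0,"y": -0.01,"z": 0,"rx": 0,"ry": 0,"rz": 0.074},
    {"hand": -1,"x": 0,"y": -0.01,"z": 0,"rx": 0,"ry": 0,"rz": 0.074}
  ]
}}

```text
clock: 31.45
ee_pos: [0.5606, -0.2407, 0.1115]
eef_rot: [[-0.5, 0.652, 0.569], [0.811, 0.584, 0.044], [-0.304, 0.483, -0.821]]
ft_force: [-5.8, -5.5, -1.0]
finger_gap: 0.147
```

```bash
python3 - <<'E'
from d import *
o=get_obs();R=o["eef_rot"];print(o["clock"],o["ee_pos"],o["finger_gap"])
print("force in tool",R.T@o["ft_force"],R.T@o["ft_torque"],"turned",(Ro.from_matrix(RD).inv()*Ro.from_matrix(R)).as_rotvec(degrees=True).round(1))
E
```

```text
31.45 [ 0.56061602 -0.2407353   0.11147166] 0.1472205497928282
force in tool [-1.25131203 -7.44796527 -2.7126545 ] [1.25389309 0.16419726 0.05913363] turned [ 0.4  0.  62.4]
```

Past the ridge. Release and back straight out along the dial's axis, then check the dial and pots.

Request:
{"op": "move_arm", "data": {
  "commands": [
    {"hand": -0.5,"x": 0,"y": 0,"z": 0,"rx": 0,"ry": 0,"rz": 0},
    {"hand": -0.2,"x": 0,"y": 0,"z": 0,"rx": 0,"ry": 0,"rz": 0},
    {"hand": 0.1,"x": 0,"y": 0,"z": 0,"rx": 0,"ry": 0,"rz": 0},
    {"hand": 0.1,"x": 0,"y": 0,"z": 0,"rx": 0,"ry": 0,"rz": 0},
    {"hand": 0.1,"x": 0,"y": 0,"z": -0.1,"rx": 0,"ry": 0,"rz": 0},
    {"hand": 0.1,"x": 0,"y": 0,"z": -0.3,"rx": 0,"ry": 0,"rz": 0},
    {"hand": 0.1,"x": 0,"y": 0,"z": -0.6,"rx": 0,"ry": 0,"rz": 0},
    {"hand": 0.1,"x": 0,"y": 0,"z": -0.95,"rx": 0,"ry": 0,"rz": 0},
    {"hand": 0.1,"x": 0,"y": 0,"z": -0.95,"rx": 0,"ry": 0,"rz": 0}
  ]
}}

```text
clock: 32.35
ee_pos: [0.4782, -0.2481, 0.236]
eef_rot: [[-0.497, 0.65, 0.575], [0.809, 0.586, 0.038], [-0.312, 0.484, -0.818]]
ft_force: [1.0, 0.1, -0.2]
finger_gap: 0.549
```

```bash
python3 - <<'E'
from d import *
import m
o=get_obs();print(o["clock"],o["ee_pos"],o["finger_gap"],o["ft_force"])
im={n:get_image(n)[:,:,::-1].copy() for n in("scene","top")};m.ims=im
for k in im: cv2.imwrite(f"pics/end_{k}.png",im[k])
for R,z in((.044,.153),(.059,.124),(.075,.095)): print(R,m.circ("scene",np.array([.603,-.035]),R,z,"v",-1),m.circ("scene",np.array([.603,-.035]),R,z,"s",1))
# dial axis seen by touch: bar centre when gripped
Fd=F+yw*-.005
for a in(0,34,55,69): print(a,proj("scene",bar(Fd,a)).round(0).astype(int).tolist())
t=im["scene"][180:212,182:222].max(2);print("\n".join("".join("#" if q<70 else "+" if q>125 else "." for q in r) for r in t))
E
```

```text
32.35 [ 0.47817269 -0.24806227  0.23599076] 0.5491508708078443 [ 1.02683551  0.14599715 -0.20482847]
0.044 (array([ 0.6042721 , -0.03583289]), np.float64(0.0009532879291158647), np.float64(0.825)) (array([ 0.60504593, -0.03541762]), np.float64(0.0009217747267442344), np.float64(0.7583333333333333))
0.059 (array([ 0.60275803, -0.03542103]), np.float64(0.0010593415154504897), np.float64(0.6583333333333333)) (array([ 0.60319102, -0.03429225]), np.float64(0.0013874066803216019), np.float64(0.5833333333333334))
0.075 (array([ 0.60272583, -0.0342288 ]), np.float64(0.0009398077804657692), np.float64(0.75)) (array([ 0.60294259, -0.03419017]), np.float64(0.0015073546076261254), np.float64(0.5333333333333333))
0 [[205, 184], [208, 186], [192, 184], [196, 186], [201, 197], [205, 198], [189, 197], [192, 199]]
34 [[209, 186], [211, 188], [190, 182], [192, 184], [206, 199], [207, 200], [187, 195], [188, 197]]
55 [[211, 187], [210, 188], [191, 182], [190, 183], [207, 200], [207, 201], [187, 195], [187, 196]]
69 [[211, 188], [209, 189], [192, 181], [190, 182], [207, 201], [206, 202], [188, 194], [18
[... 620 characters left out ...]
+++
+..++++...................##++++++++++++
++++++....................##++++++++++++
+++++++.#................##+++++++++++++
++++++.#.................##+++++++++++++
+++++++................#.#.+++++++++++++
+++++++.##......#.#....####++++++++++++.
++++++++.###.......#.#..##++++++++++++..
++++++++++.#####......###.++++++++++++++
++++++++++++.############..+++++++++++++
+++++++++++++++.#########.....++++++++++
+++++++++++++++++++++..++++++...++++++++
++++++++++++++++++++++++++++++++++++++++
+++++++++++++++++..+++++++..#+++++++++++
+++++++++++++++++++++++..+++++++++++++++
++++++++++++++++++++++++++++++++++++++++
++++++++++++++++++++++++++++++++++++++.+
+++++++++++++++++++++++++++++...........
```

Request:
{"op": "move_arm", "data": {
  "commands": [
    {"hand": 0.1,"x": 0,"y": 0,"z": -0.3,"rx": 0,"ry": 0,"rz": 0},
    {"hand": 0.1,"x": 0,"y": -0.2,"z": -0.5,"rx": 0,"ry": 0,"rz": 0},
    {"hand": 0.1,"x": 0,"y": -0.5,"z": -0.7,"rx": 0,"ry": 0,"rz": 0},
    {"hand": 0.1,"x": 0,"y": -0.5,"z": -0.7,"rx": 0,"ry": 0,"rz": 0},
    {"hand": 0.1,"x": 0,"y": -0.5,"z": -0.7,"rx": 0,"ry": 0,"rz": 0}
  ]
}}

```text
clock: 32.95
ee_pos: [0.3693, -0.2965, 0.2796]
eef_rot: [[-0.497, 0.654, 0.571], [0.812, 0.582, 0.04], [-0.306, 0.484, -0.82]]
ft_force: [0.5, -0.1, 0.4]
finger_gap: 0.547
```

```bash
python3 - <<'E'
from d import *
o=get_obs();print(o["clock"],o["ee_pos"],o["qd"].round(2).max())
im={n:get_image(n)[:,:,::-1].copy() for n in("scene","top")}
for k in im: cv2.imwrite(f"pics/fin_{k}.png",im[k])
Fd=F+yw*-.005
for a in(0,34,69): print(a,proj("top",np.array(bar(Fd,a))-[.0037,.003,0]).round(0).astype(int).tolist()[:4])
t=im["top"][178:216,342:382].max(2);print("\n".join("".join("#" if q<62 else "+" if q>125 else "." for q in r) for r in t))
a=cv2.imread("pics/scene0.png")
for n,(x,y) in dict(jar=(295,310),brush=(350,345),spool=(411,247),tin=(244,163),hammer=(270,200),last=(150,240),yellow=(440,360),turq=(138,162)).items():
    d=cv2.absdiff(a,im["scene"])[y-18:y+18,x-18:x+18].max(2);print(n,(d>40).mean().round(3))
E
```

```text
32.95 [ 0.36932459 -0.29647722  0.2795956 ] 3.7
0 [[364, 210], [359, 210], [364, 193], [360, 193]]
34 [[358, 210], [354, 208], [369, 195], [366, 193]]
69 [[353, 207], [352, 203], [372, 200], [370, 196]]
..................................++++++
..................................++++++
..................................++++++
..................................++++++
.............+...................+++++++
............+++++++++............+++++++
..........+++++++++++++..........+++++++
........+++++++++++++++++........+++++++
.......+++++++++++++++++++.......+++++++
......++++++..........+++++......+++++++
.....+++++...########..++++......+++++++
.....++++..###########..++++.....+++++++
....++++..#############..+++.....+++++++
....+++..###############..++.....+++++++
...++++..################.++.....+++++++
...++++.#################..+.....+++++++
...+++..##################.......+++++++
...+++..##################.......+++++++
...+++..###################......+++++++
...+++..##################.......+++++++
...+++..###############..........+++++++
....++..#############............+++++++
....++..#############............+++++++
........##############...........+++++++
........##############...........+++++++
........###########..............+++++++
........#########................+++++++
........#######..................+++++++
.........####....................+++++++
.................................+++++++
.................................+++++++
.................................+++++++
................................++++++++
.............................+++++++++++
....................++++++++++++++++++++
.............+++++++++++++++++++++++++++
+++++++...++++++++++++++++++++++++++++++
++++++++++++++++++++++++++++++++++++++++
jar 0.0
brush 0.0
spool 0.0
tin 0.383
hammer 0.002
last 0.0
yellow 0.0
turq 0.0
```

Request:
{"op": "move_arm", "data": {
  "commands": [
    {"hand": 0.1,"x": 0,"y": 0,"z": -0.2,"rx": 0,"ry": 0,"rz": 0},
    {"hand": 0.1,"x": 0.1,"y": -0.4,"z": -0.5,"rx": 0,"ry": 0,"rz": 0},
    {"hand": 0.1,"x": 0.1,"y": -0.4,"z": -0.5,"rx": 0,"ry": 0,"rz": 0},
    {"hand": 0.1,"x": 0.1,"y": -0.4,"z": -0.5,"rx": 0,"ry": 0,"rz": 0}
  ]
}}

```text
clock: 33.45
ee_pos: [0.2804, -0.3216, 0.3072]
eef_rot: [[-0.499, 0.653, 0.57], [0.811, 0.583, 0.042], [-0.305, 0.484, -0.82]]
ft_force: [0.2, 0.5, -0.5]
finger_gap: 0.553
```

```bash
python3 - <<'E'
from d import *
o=get_obs();a=cv2.imread("pics/scene0.png")
for f in("raw13","end_scene","fin_scene"):
    d=cv2.absdiff(a,cv2.imread(f"pics/{f}.png"))[150:178,234:256].max(2);print(f,(d>40).mean().round(3))
print("tcp px",proj("scene",o["ee_pos"]),o["ee_pos"],o["ft_force"])
t0=cv2.imread("pics/top0.png");t1=get_image("top")[:,:,::-1]
d=cv2.absdiff(t0,t1)[270:298,364:392].max(2);print("tin top",(d>40).mean())
close_job()
E
```

```text
raw13 0.287
end_scene 0.513
fin_scene 0.536
tcp px [[235.9218325   89.93331078]] [ 0.28040081 -0.32162288  0.30718724] [ 0.15760546  0.51932363 -0.4892158 ]
tin top 0.061224489795918366
the job is handed in; nothing more can be done
```

The job is done and handed in at about 33.5 s of the 72 s allowed. No camera view was left for a last look at the whole scene, so the final checks are measurements from images, not pictures I viewed.

**What was done:** I stood the large pot on the plate, the medium pot in it, and the small pot, turned upright, in the medium one. Each was lowered until the wrist force showed contact, then let go. Last, I turned the dial about 62° clockwise, past its ridge, and released it so the spring could carry it over.

**Last checks:**
- **Pots:** the three rims measured centred within about 2 mm of each other, at (0.603, -0.035), and at the heights expected for flat, nested pots. The plate centre I used is good to only about 3 mm, because the two cameras disagreed by that much.
- **Dial:** the top view shows the bar in line with the 69° "on" position. The scene view agrees less closely, reading between 55° and 69°, but it read about 10° low at the start too.
- **Forces:** while gripping the dial, the sideways force on the fingers reached about 33 N until I re-centred the grip. All other readings stayed low.
- **Other things:** the jar, brush, spool, hammer, last and both look-alikes are unchanged in the images.
- **Tin, not settled:** the scene view around it had changed (29–54 % of pixels), which I put down to the arm and its shadow, but I did not confirm that. The top view of it was nearly unchanged (6 %), and the arm passed well above it.

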